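# Turn the mandrel over in the V-rest and lay it in the seaming cradle

## Task

Draw the red-banded bar out of the tool rack by its top end and set it in the sloping blue V-rest, plain end down on the foot stop, and let go of it there. Then take it again across its middle, lay it in the green cradle with its plain end towards the yellow stop plate, slide it fully home against that plate and let go. Set it down gently each time, never letting it drop, and leave the other tools alone.

Things in the scene. Friction and masses are not known exactly. Their poses are not given: they have to be found in the camera images.
- mandrel: The bar: a round bright aluminium bar, 22 mm diameter, 200 mm long, 0.14 to 0.28 kg, with a flush red band 6 to 28 mm from its head end. Origin at the centre of its plain foot end; its z axis runs along the bar from foot to head. It starts upright in one of the rack's three holes, red band up, leaning up to 0.05 rad.
- mandrel_mid (a point): Middle of the bar, on its axis, 100 mm from either end.
- mandrel_head (a point): Centre of the bar's head (red-banded) end face.
- rack: Wooden tool rack, fixed block 60 mm (x) by 180 mm (y) by 100 mm high, origin under its centre on the bench. Three upright blind holes of 26 mm diameter and 90 mm depth in a row along its y axis at y = -60, 0 and +60 mm; which tool stands in which hole varies. The bar stands 110 mm out of it (its top 210 mm above the bench).
- file: Bystander in the rack: steel file of 175 mm with a light wood handle (28 mm thick) up; its top is about 185 mm above the bench. Origin at its foot, z axis along it.
- punch: Bystander in the rack: 160 mm long punch with a black handle (28 mm thick) up; its top is about 170 mm above the bench. Origin at its foot, z axis along it.
- vrest: Blue V-rest fixed to the bench: base 180 (x) by 90 mm (y), origin under it at bench level, z up. Its groove slopes at 45 degrees in the x-z plane, foot end low at +x, head end high towards -x, open along +x+z: two short 90-degree V's, 25 to 50 and 130 to 150 mm from the foot stop along the bar. Between them 80 mm of the bar are free to grip; a backing plate lies 44 mm under its axis.
- vrest_foot (a point): Where the centre of the bar's foot end lies when seated in the V-rest: on the foot stop (a plate square to the bar), 75 mm along x and 58 mm above the rest's origin. The V's mouths are about 35 mm wide and rise at most 3 mm above the bar's axis.
- vrest_head (a point): Where the centre of the bar's head end lies when seated in the V-rest: 66 mm along -x and 199 mm above the rest's origin. The last 50 mm of the bar at this end stand free of the V-rest.
- cradle: Green seaming cradle fixed to the bench: base 230 (x) by 100 (y) by 12 mm, origin under its centre at bench level. Two 90-degree V saddles, open upwards, carry a bar level along its x axis, bar axis 75 mm above the bench; they stand 30 to 52 and 148 to 170 mm from the stop plate. Between them the bar is free (a block 30 mm high lies under it).
- cradle_stop (a point): Centre of the bar's foot end when home: on the face of the yellow stop plate (50 mm wide, 86 mm high, facing -x), 75 mm above the bench, at x = +100 mm of the cradle.
- cradle_head (a point): Centre of the bar's head end when home: at x = -100 mm of the cradle, 75 mm above the bench.
- mallet: Bystander: wooden mallet lying on the bench; handle 180 mm along its y axis from its origin, head 80 by 48 mm at y = 170 mm.
- jar: Bystander: amber jar with a brass lid, 52 mm diameter, 80 mm high, standing on the bench; origin under it.
Not all that is in view belongs to the job. There is more than one size of the vrest; the one meant has the size given above. Leave any purple look-alike of the mandrel alone.

How it is judged:
By the outcome, as a careful person would: the job done as asked, in the order asked, and still so for the second after the job is handed in, with the robot touching nothing.
It also fails if it takes over 67 s, if anything falls off the work surface, if the arm or the gripper's body presses on something with over 40 N, if the wrist force passes 120 N, or if a joint passes its speed limit or range.

## Robot

A 6-joint arm with a two-finger parallel gripper is mounted at the origin on the work surface. World frame = base frame: x ahead of the robot, y to its left, z up, the work surface at z = 0. Lengths are in mm, angles in degrees, forces in N, time in s.
With the tool pointing down it reaches from about 300 to 850 mm from the base axis. Payload 4.2 kg.
Tool frame: the origin (TCP) lies at the very end of the fingers, on their centre line; the grasp point (between the pads) lies 19 mm behind it (env.grasp_offset is the distance from the TCP to the grasp point, in mm); z points along the fingers, y is the line along which they close (so a half turn about z gives the same grasp; the last joint's range is limited). The gripper opens to 91 mm and grips with 3 to 60 N. Pads are 32 mm wide; open, the fingers measure 118 mm over their backs; the gripper's body (76 mm by 178 mm) begins 60 mm behind the grasp point.
Start: joints at [-66.062, 18.312, 89.639, -0, 72.044, -1.146], TCP at [243.775, -520.785, 213.976] pointing down, gripper open.
Joint ranges: [-177.97, 177.97], [-48.28, 115.42], [12.27, 149.76], [-77.06, 257.06], [2.81, 150.46], [-146.56, 146.56]. Speed limits (degrees/s): [147.25, 147.25, 180, 180, 180, 180].

## Interface

Orientations are given as [roll, pitch, yaw] about the fixed x, y, z axes, in that order (R = Rz(yaw) Ry(pitch) Rx(roll)).
In Python, from workcell import env gives the robot as it stands. The module is installed in compiled form; this text tells all that it offers.
- The arm moves only by the tool send_rows, never from a script. Its argument "motion" is a list of rows, each an object of numbers: "tx", "ty", "tz": the shift along the tool's x, y, z in units of 500 mm (1.0 is 500 mm); "rx", "ry", "rz": the turn, a rotation vector about the tool's x, y, z in units of 30 degrees (1.0 is 30 degrees); "gripper": the closure, from -1 (fully open) to 1 (shut). In form: [{"tx": .., "ty": .., "tz": .., "rx": .., "ry": .., "rz": .., "gripper": ..}, ...]. A call has 1 to 12 rows; each row shifts and turns the commanded pose from where the row before left it, along the tool's axes as they then stand; what a row does not reach is not made up. A row lasts 1/8 s, in which the tool goes at most 62.5 mm and 10.7 degrees, less where a joint would pass 70% of its speed; a pose out of reach is approached as far as the arm can. A call with a number of a shift or a turn outside -1 to 1 is refused whole. A call with a gripper value outside its range is refused whole. The fingers move at their own pace and stop on an object; "grip_force" is the grip in N (left out, the last holds). Time passes only in rows, so rows that do not move let the fingers close. It gives the time, the measured TCP pose, the force, the opening and the grip force at its end, in the units of the state.
- env.state(): the state, without advancing time (a new reading comes with each control period).
- env.grab_frame(name): name is "side" or "top"; returns a dict with "frame" (480x640x3 uint8, red, green, blue), "vertical_fov" (degrees; the focal length in pixels is half the picture's height over the tangent of half this angle, whatever the lens; pixels are square), "cx", "cy" (the principal point, pixels), "rvec" (rotation vector, rad) and "tvec" (3), from world to camera coordinates, as OpenCV has them. Camera axes: x right, y down, z forward; pixel columns grow to the right and rows downward; lengths in mm; the calibration is good to about 2 mm. A picture is of the moment at which its call begins. There is no depth.
- env.job_done(): hands the job in; it is judged then, once.
The state is a dict: "time_s": time; "qpos": joint angles; "qvel": joint speeds; "effort": joint torques, N m; "ee_pos": TCP position; "ee_rot": TCP orientation; "force": force on the tool from outside, world axes, zero at the start; "torque": the same for the moment, N m; "gripper_width": finger opening in mm; "gripper_force": force on a finger pad.
Only numpy, scipy, OpenCV 4.12 (cv2) and the standard library are available. Lean on these libraries where they do the work, as an engineer would, in place of code of your own. Each camera call takes 0.05 s, during which the arm holds its last target. There are 200 camera calls.

## Working session

There is one attempt and no reset: what is moved stays moved. The work goes in short steps, Python scripts to look and compute and a tool call to move; the robot and the scene stay as the last step left them, time stands still between calls to the robot, and variables do not carry over. Pictures are saved under pics/ and viewed, at most 10 in all, crops included, and the job is handed in when it is done.

Besides the shell and the picture viewer there is one more tool, called after "Call:" as a command line: name --argument value ..., lists and objects as JSON in quotes. send_rows: Moves the arm, as the interface text tells. Shifts and turns lie within -1 to 1; 1 stands for 500 mm of shift or 30 degrees of turn. Its arguments: {"type":"object","properties":{"motion":{"type":"array"},"grip_force":{"type":"number"}},"required":["motion"]}

```bash
ls; mkdir -p pics
python3 - <<'E'
from workcell import env
import cv2,pickle
for n in("top","side"):
    f=env.grab_frame(n); pickle.dump(f,open(f"{n}.pkl","wb"))
    cv2.imwrite(f"pics/{n}0.png",f["frame"][:,:,::-1]); print(n,f["vertical_fov"],f["cx"],f["cy"],f["rvec"],f["tvec"])
print(env.state(), env.grasp_offset)
E
```

```text
pics
top 42.64717129523085 315.29417591098746 238.2357008234368 [ 2.15819588 -2.11676658  0.19613466] [ -31.76634582  514.69994555 1254.52844272]
side 44.485806291840824 322.2899729106945 244.40392032566763 [ 0.92824977 -2.54325543  1.00241023] [ 379.17817871  354.27002283 1097.6693866 ]
{'time_s': 0.1, 'qpos': array([-6.60614453e+01,  1.83457534e+01,  8.96993252e+01, -4.39711063e-04,
        7.20462540e+01, -1.14429419e+00]), 'qvel': array([ 0.10371347, -0.08427137, -0.28785188,  0.12248122, -0.06064504,
        0.08097253]), 'effort': array([ 4.24432155e-04, -4.13334274e+01, -2.32510078e+01,  7.29615055e-02,
        4.21747752e-02, -6.17740261e-05]), 'ee_pos': array([ 243.58220117, -520.34133722,  213.22729564]), 'ee_rot': array([-1.79908677e+02, -1.40594710e-03,  2.50829836e+01]), 'force': array([ 0.3794905 , -0.13831363, -0.5021009 ]), 'torque': array([-0.02600966, -0.02620334,  0.017739  ]), 'gripper_force': 0.0, 'gripper_width': 91.17866206265212} 18.8
```

View pics/top0.png

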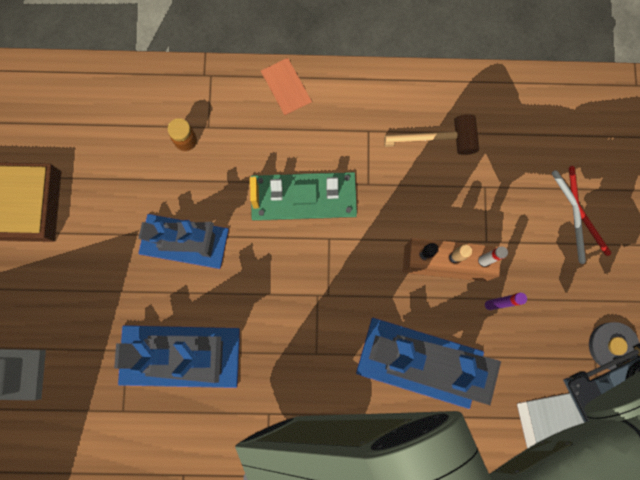

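View pics/side0.png

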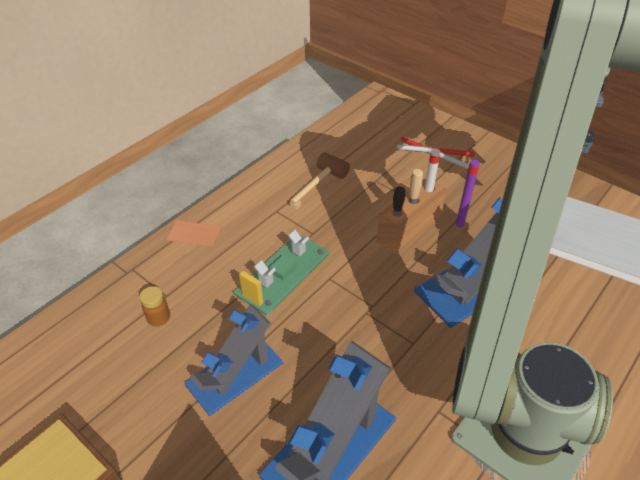

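Top view: a red-banded bar in the rack at (495,256), with the punch at (430,251) and the file at (461,253) next to it. The purple look-alike stands at (505,301). There are three blue rests at (183,240), (180,356) and (430,360), and the green cradle at (303,195) has its yellow plate at (254,192). In the side view, the bar is at (433,170) and the purple one at (468,195).

```bash
cat > h.py <<'E'
import numpy as np,cv2,pickle
from scipy.spatial.transform import Rotation as Ro
def load(n): return pickle.load(open(n+".pkl","rb"))
def K(f):
    F=240/np.tan(np.radians(f["vertical_fov"]/2)); return np.array([[F,0,f["cx"]],[0,F,f["cy"]],[0,0,1.]])
def ray(f,uv):
    R=cv2.Rodrigues(np.array(f["rvec"],float))[0]; c=-R.T@np.array(f["tvec"],float).ravel()
    return c,R.T@np.linalg.inv(K(f))@np.array([uv[0],uv[1],1.])
def onz(f,uv,z):
    c,d=ray(f,uv); return c+d*(z-c[2])/d[2]
def proj(f,P):
    return cv2.projectPoints(np.array(P,float).reshape(-1,3),np.array(f["rvec"],float),np.array(f["tvec"],float),K(f),None)[0].reshape(-1,2)
def tri(f1,u1,f2,u2):
    c,d=ray(f1,u1);e,g=ray(f2,u2);d/=np.linalg.norm(d);g/=np.linalg.norm(g)
    s=np.linalg.lstsq(np.c_[d,-g],e-c,rcond=None)[0];a=c+s[0]*d;b=e+s[1]*g
    return (a+b)/2,np.linalg.norm(a-b)
E
python3 - <<'E'
from h import *
np.set_printoptions(precision=1,suppress=True)
t=load("top");s=load("side")
hsv=cv2.cvtColor(t["frame"],cv2.COLOR_RGB2HSV)
def blobs(lo,hi,name,zz,amin=150,f=t):
    h=cv2.cvtColor(f["frame"],cv2.COLOR_RGB2HSV)
    m=cv2.inRange(h,lo,hi); 
    n,l,st,ce=cv2.connectedComponentsWithStats(cv2.morphologyEx(m,cv2.MORPH_CLOSE,np.ones((9,9))))
    for i in range(1,n):
        if st[i,4]<amin: continue
        p=np.argwhere((l==i)&(m>0))[:,::-1].astype(np.float32)
        W=np.array([onz(f,q,zz)[:2] for q in p],np.float32)
        r=cv2.minAreaRect(W); print(name,ce[i],st[i,4],"rect",np.array(r[0]),np.array(r[1]),r[2]); print(cv2.boxPoints(r).tolist() if 0 else "")
blobs((105,120,50),(125,255,255),"blue",10)
blobs((60,60,40),(90,255,255),"green",12)
blobs((18,150,120),(32,255,255),"yellow",86,30)
blobs((0,150,90),(4,255,255),"red",195,10)
blobs((0,150,90),(4,255,255),"redside",195,10,s)
c=t["frame"][150:390,100:540]; cv2.imwrite("pics/c1.png",cv2.resize(c[:,:,::-1],None,fx=1.8,fy=1.8,interpolation=cv2.INTER_CUBIC))
c=t["frame"][225:325,400:540]; cv2.imwrite("pics/c2.png",cv2.resize(c[:,:,::-1],None,fx=5,fy=5,interpolation=cv2.INTER_CUBIC))
E
```

```text
blue [183. 241.] 2272 rect [510.7 262.8] [177.8  88.9] 80.87812042236328

blue [418.9 363. ] 4305 rect [ 258.9 -255.6] [264.3 120.8] 74.37498474121094

blue [179.2 355.6] 4352 rect [265.5 258.5] [245.7 120.1] 89.80187225341797

green [306. 197.] 3797 rect [615.2   5.5] [ 98.7 227. ] 3.092083215713501

yellow [178.4 129.1] 390 rect [735.1 270.5] [48.4 44.3] 1.311564326286316

yellow [ 20.8 198.1] 2811 rect [577.9 586.6] [139.1  92.4] 1.2756056785583496

yellow [253.1 191.4] 218 rect [602.4 108.9] [65.3 15.6] 6.405162811279297

yellow [617.5 345.6] 228 rect [ 303.1 -628.6] [29.5 34.5] 1.0325978994369507

red [586.  212.4] 433 rect [ 552.  -529.7] [180.1  25.2] 20.079654693603516

red [494.7 255.8] 27 rect [ 462.3 -354.9] [18.   5.4] 38.984046936035156

red [513.  300.9] 15 rect [ 379.3 -386.4] [15.2  3.7] 28.54513931274414

redside [410.1 141.6] 72 rect [ 538.7 -375.7] [54.  14.7] 2.839214563369751

redside [449.4 154. ] 221 rect [ 446.1 -398.1] [108.9  42.8] 56.42072296142578

redside [472.8 169.8] 62 rect [ 375.2 -381.1] [19.5 26.5] 18.61164093017578
```

View pics/c1.png

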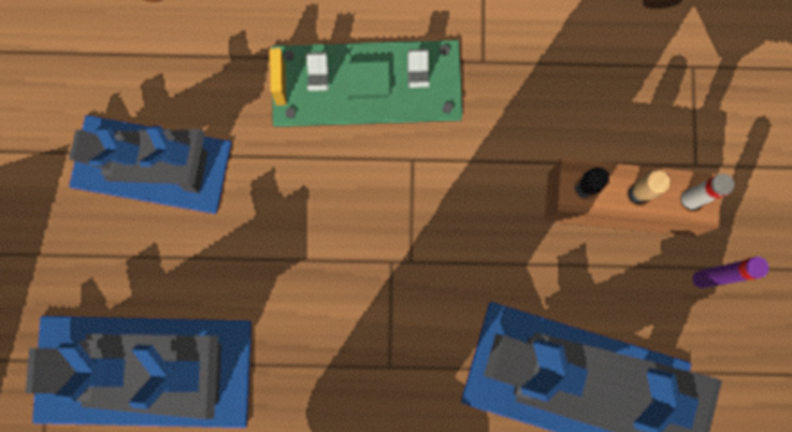

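View pics/c2.png

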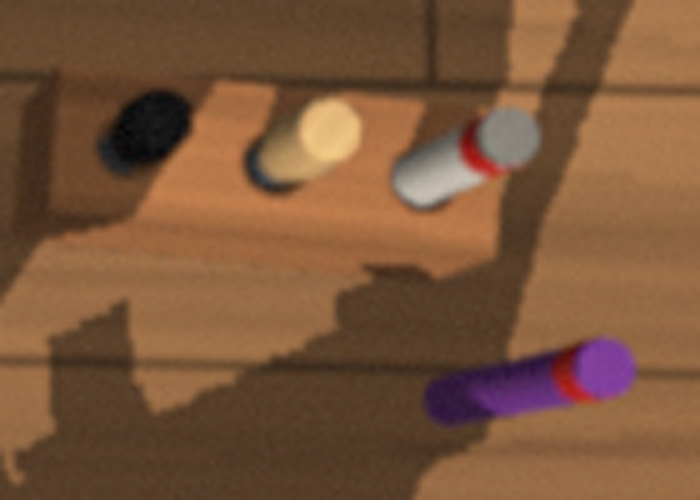

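Run:
```python
from h import *
np.set_printoptions(precision=1,suppress=True)
t=load("top");s=load("side")
def R(y): return Ro.from_euler("z",y,degrees=True).as_matrix()
o=np.array([510.7,262.8,0]); crops=[]
for f,(x0,y0) in ((t,(120,190)),(s,(170,280))):
    row=[]
    for yaw in (-99.1,80.9):
        im=f["frame"][:,:,::-1].copy(); im=cv2.resize(im[y0:y0+150,x0:x0+130],None,fx=3,fy=3,interpolation=cv2.INTER_CUBIC)
        foot=np.array([75,0,58.]);u=np.array([-1,0,1])/2**.5
        P=[foot+u*k for k in (0,25,50,130,150,200)]+[np.array(c) for c in((-90,-45,0),(90,-45,0),(90,45,0),(-90,45,0))]
        p=proj(f,[R(yaw)@q+o for q in P])
        for i,q in enumerate(p): cv2.circle(im,tuple(int(v) for v in (q-(x0,y0))*3),4,(0,0,255) if i==0 else (0,255,0) if i<6 else (0,255,255),-1)
        row.append(im)
    crops.append(np.hstack(row))
cv2.imwrite("pics/v.png",cv2.resize(np.hstack(crops),None,fx=.51,fy=.51) if 0 else cv2.resize(np.vstack(crops),None,fx=.66,fy=.66))
# bar head
h=onz(t,(501.6,252.4),210); print("head",h, proj(s,h))
b=onz(t,(484.5,262.5),100); print("bar at hole rim approx",b, proj(s,b))
for q in ((430,247,170),(466,250.5,185)): print(onz(t,q[:2],q[2]))
p=onz(t,(521,299),200);print("purple",p)
# rack top corners
# cradle: green corners and saddle
print(onz(t,(276.5,183),81),onz(t,(332.5,182),81), onz(t,(253,192),86))
cv2.imwrite("pics/s.png",np.hstack([cv2.resize(s["frame"][a:a+110,b:b+80,::-1],None,fx=5,fy=5,interpolation=cv2.INTER_CUBIC) for a,b in ((125,380),(210,235))]))
```

```text
head [ 467.2 -363.2  210. ] [[434.3 151.6]]
bar at hole rim approx [ 463.  -362.9  100. ] [[429.5 188.7]]
[ 481.1 -239.3  170. ]
[ 473.3 -304.   185. ]
purple [ 383.1 -399.2  200. ]
[623.9  61.5  81. ] [628.6 -55.1  81. ] [602.4 109.2  86. ]
```

View pics/v.png

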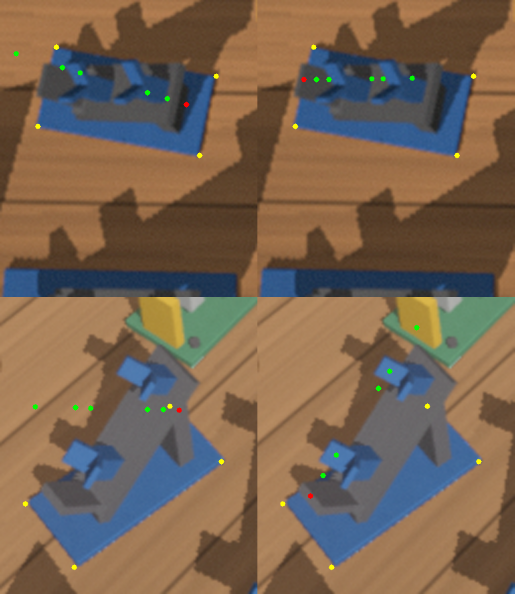

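View pics/s.png

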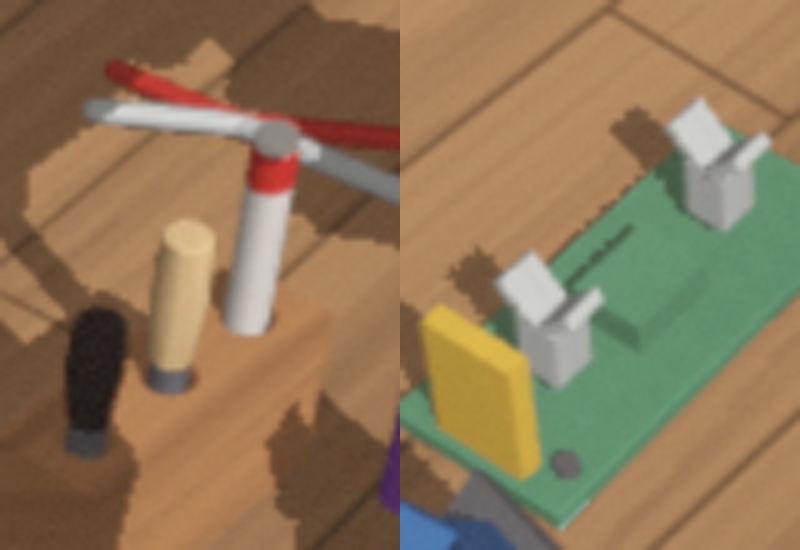

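The small rest (base measured at 178 x 89 mm) is the right one, and the other two are about 250 x 120. Its foot is at the image left (+y): the red and green dots fit in both views with yaw 80.9. The crop confirms the bar in the rack (grey top with a red band), not the purple one.

```bash
cat >> h.py <<'E'
def Rzy(z,y):
    z=np.array(z,float)/np.linalg.norm(z); y=np.array(y,float); y-=z*(y@z); y/=np.linalg.norm(y)
    return np.c_[np.cross(y,z),y,z]
def cur(st): return np.array(st["ee_pos"]),Ro.from_euler("xyz",st["ee_rot"],degrees=True).as_matrix()
def plan(p0,R0,p1,R1,n):
    rv=Ro.from_matrix(R0.T@R1).as_rotvec()/n; p0=np.array(p0,float);d=(np.array(p1)-p0)/n;R=R0.copy()
    print("rows",n,"step mm",np.linalg.norm(d),"deg",np.degrees(np.linalg.norm(rv)))
    for k in range(n):
        print(np.round(np.r_[R.T@d/500,np.degrees(rv)/30],3).tolist()); R=R@Ro.from_rotvec(rv).as_matrix()
E
python3 - <<'E'
from h import *
from workcell import env
np.set_printoptions(precision=1,suppress=True)
t=load("top");s=load("side")
h,e=tri(t,(501.6,252.4),s,(435.6,152.6));print("head",h,e)
b,e=tri(t,(484.2,262.3),s,(429.4,189.5));print("rim",b,e)
print("purple",tri(t,(521,299),s,(475,164)))
for f,n in((t,"top"),(s,"side")):
    hsv=cv2.cvtColor(f["frame"],cv2.COLOR_RGB2HSV)
    m=cv2.inRange(hsv,(0,0,120),(179,50,255)); n_,l,st,ce=cv2.connectedComponentsWithStats(m)
    for i in range(1,n_):
        if 40<st[i,4]<2000: print(n,ce[i],st[i])
h=np.array([467,-363.2,210]);b=np.array([463,-363,100.])
u=h-b;u/=np.linalg.norm(u)
R1=Rzy(-u,(np.cos(np.radians(-6.6)),np.sin(np.radians(-6.6)),0))
p0,R0=cur(env.state())
up=p0+[0,0,80];over=h+u*60
print("up then over",over); plan(up,R0,over,R1,8)
plan(over,R1,h-39*u,R1,4)
E
```

```text
head [ 466.3 -364.9  206.9] 3.1709392289891976
rim [ 463.5 -363.4   96.9] 0.6747370078389059
purple (array([ 382.3, -401.7,  194.5]), np.float64(2.8013242312013475))
top [131.8  15.3] [  24    0  148   51 1515]
top [625.   31.9] [611   0  29  62 888]
top [632.4  33.7] [628  27   9  13  50]
top [331.5 183.5] [326 177  12  14 145]
top [275.6 185.3] [270 179  12  13 142]
top [570.3 201. ] [555 178  26  50 330]
top [332.4 196.5] [327 195  12   4  47]
top [275.9 198.4] [270 197  13   4  43]
top [501.6 251.9] [497 247  11  11  96]
top [486.3 260.4] [479 255  17  11 113]
top [627.1 406.8] [614 400  26  13 131]
top [630.9 413.9] [621 408  19  11 100]
top [263.9 474.9] [243 466  57  14 323]
top [449.8 477.1] [441 474  16   6  55]
side [630.4  30.8] [615   0  25  57 947]
side [428.7 152. ] [398 145  71  22 296]
side [430.9 177. ] [425 163  13  29 247]
side [297.7 242.8] [288 230  21  26 317]
side [264.4 273.5] [254 260  22  28 334]
side [608.3 413.4] [599 382  14  60 109]
up then over [ 469.2 -363.3  270. ]
rows 8 step mm 34.481661535213426 deg 7.293221503644155
[0.068, -0.012, 0.006, 0.007, -0.005, -0.243]
[0.069, -0.003, 0.006, 0.007, -0.005, -0.243]
[0.068, 0.006, 0.005, 0.007, -0.005, -0.243]
[0.067, 0.014, 0.005, 0.007, -0.005, -0.243]
[0.065, 0.023, 0.005, 0.007, -0.005, -0.243]
[0.061, 0.031, 0.005, 0.007, -0.005, -0.243]
[0.057, 0.039, 0.004, 0.007, -0.005, -0.243]
[0.052, 0.045, 0.004, 0.007, -0.005, -0.243]
rows 4 step mm 24.750000000000004 deg 0.0
[-0.0, -0.0, 0.05, 0.0, 0.0, 0.0]
[-0.0, -0.0, 0.05, 0.0, 0.0, 0.0]
[-0.0, -0.0, 0.05, 0.0, 0.0, 0.0]
[-0.0, -0.0, 0.05, 0.0, 0.0, 0.0]
```

Call:
send_rows --motion '[{"tz": -0.08, "gripper": -0.3}, {"tz": -0.08, "gripper": -0.3}, {"tx": 0.068, "ty": -0.012, "tz": 0.006, "rz": -0.243, "rx": 0.007, "ry": -0.005, "gripper": -0.3}, {"tx": 0.069, "ty": -0.003, "tz": 0.006, "rz": -0.243, "rx": 0.007, "ry": -0.005, "gripper": -0.3}, {"tx": 0.068, "ty": 0.006, "tz": 0.005, "rz": -0.243, "rx": 0.007, "ry": -0.005, "gripper": -0.3}, {"tx": 0.067, "ty": 0.014, "tz": 0.005, "rz": -0.243, "rx": 0.007, "ry": -0.005, "gripper": -0.3}, {"tx": 0.065, "ty": 0.023, "tz": 0.005, "rz": -0.243, "rx": 0.007, "ry": -0.005, "gripper": -0.3}, {"tx": 0.061, "ty": 0.031, "tz": 0.005, "rz": -0.243, "rx": 0.007, "ry": -0.005, "gripper": -0.3}, {"tx": 0.057, "ty": 0.039, "tz": 0.004, "rz": -0.243, "rx": 0.007, "ry": -0.005, "gripper": -0.3}, {"tx": 0.052, "ty": 0.045, "tz": 0.004, "rz": -0.243, "rx": 0.007, "ry": -0.005, "gripper": -0.3}, {"gripper": -0.3}, {"gripper": -0.3}]'

```text
invalid input at $.motion[0]: expected keys tx, ty, tz, rx, ry, rz, gripper
```

All keys are needed.

Call:
send_rows --motion '[{"tx": 0, "ty": 0, "tz": -0.08, "rx": 0, "ry": 0, "rz": 0, "gripper": -0.3}, {"tx": 0, "ty": 0, "tz": -0.08, "rx": 0, "ry": 0, "rz": 0, "gripper": -0.3}, {"tx": 0.068, "ty": -0.012, "tz": 0.006, "rx": 0.007, "ry": -0.005, "rz": -0.243, "gripper": -0.3}, {"tx": 0.069, "ty": -0.003, "tz": 0.006, "rx": 0.007, "ry": -0.005, "rz": -0.243, "gripper": -0.3}, {"tx": 0.068, "ty": 0.006, "tz": 0.005, "rx": 0.007, "ry": -0.005, "rz": -0.243, "gripper": -0.3}, {"tx": 0.067, "ty": 0.014, "tz": 0.005, "rx": 0.007, "ry": -0.005, "rz": -0.243, "gripper": -0.3}, {"tx": 0.065, "ty": 0.023, "tz": 0.005, "rx": 0.007, "ry": -0.005, "rz": -0.243, "gripper": -0.3}, {"tx": 0.061, "ty": 0.031, "tz": 0.005, "rx": 0.007, "ry": -0.005, "rz": -0.243, "gripper": -0.3}, {"tx": 0.057, "ty": 0.039, "tz": 0.004, "rx": 0.007, "ry": -0.005, "rz": -0.243, "gripper": -0.3}, {"tx": 0.052, "ty": 0.045, "tz": 0.004, "rx": 0.007, "ry": -0.005, "rz": -0.243, "gripper": -0.3}, {"tx": 0, "ty": 0, "tz": 0, "rx": 0, "ry": 0, "rz": 0, "gripper": -0.3}, {"tx": 0, "ty": 0, "tz": 0, "rx": 0, "ry": 0, "rz": 0, "gripper": -0.3}]'

```text
time_s: 1.6
ee_pos: [468.6, -363.8, 270.7]
ee_rot: [-178.0, 0.2, 83.4]
force: [0.1, -0.6, 0.1]
gripper_width: 59.3
gripper_force: 0.0
```

Run:
```python
from h import *
from workcell import env
np.set_printoptions(precision=1,suppress=True)
t=load("top")
h=np.array([466.8,-363.8,210]);b=np.array([463.2,-363.2,100.])
u=h-b;u/=np.linalg.norm(u)
R1=Rzy(-u,(np.cos(np.radians(-6.6)),np.sin(np.radians(-6.6)),0))
st=env.state();p0,R0=cur(st);print(p0,st["ee_rot"],st["gripper_width"],st["qpos"])
plan(p0,R0,h-39*u,R1,5)
# cradle refine: saddles in the two views
s=load("side")
for a,c in(((331.9,187),(297.7,242.8)),((275.8,189),(264.4,273.5))): print(tri(t,a,s,c))
```

```text
[ 468.6 -363.8  270.7] [-178.     0.2   83.4] 59.309676706271155 [-38.2  19.3  80.1  -1.3  82.2 -31.4]
rows 5 step mm 19.951269407113745 deg 0.07053274717457289
[0.0, 0.0, 0.04, -0.001, 0.002, -0.0]
[0.0, 0.0, 0.04, -0.001, 0.002, -0.0]
[0.0, 0.0, 0.04, -0.001, 0.002, -0.0]
[-0.0, 0.0, 0.04, -0.001, 0.002, -0.0]
[-0.0, 0.0, 0.04, -0.001, 0.002, -0.0]
(array([622.9, -56.8,  50.3]), np.float64(6.604742236653229))
(array([615. ,  62.4,  53.7]), np.float64(6.696775374305156))
```

Call:
send_rows --motion '[{"tx": 0, "ty": 0, "tz": 0.04, "rx": 0, "ry": 0, "rz": 0, "gripper": -0.3}, {"tx": 0, "ty": 0, "tz": 0.04, "rx": 0, "ry": 0, "rz": 0, "gripper": -0.3}, {"tx": 0, "ty": 0, "tz": 0.04, "rx": 0, "ry": 0, "rz": 0, "gripper": -0.3}, {"tx": 0, "ty": 0, "tz": 0.04, "rx": 0, "ry": 0, "rz": 0, "gripper": -0.3}, {"tx": 0, "ty": 0, "tz": 0.04, "rx": 0, "ry": 0, "rz": 0, "gripper": -0.3}, {"tx": 0, "ty": 0, "tz": 0, "rx": 0, "ry": 0, "rz": 0, "gripper": -0.3}, {"tx": 0, "ty": 0, "tz": 0, "rx": 0, "ry": 0, "rz": 0, "gripper": 1}, {"tx": 0, "ty": 0, "tz": 0, "rx": 0, "ry": 0, "rz": 0, "gripper": 1}, {"tx": 0, "ty": 0, "tz": 0, "rx": 0, "ry": 0, "rz": 0, "gripper": 1}, {"tx": 0, "ty": 0, "tz": 0, "rx": 0, "ry": 0, "rz": 0, "gripper": 1}, {"tx": 0, "ty": 0, "tz": 0, "rx": 0, "ry": 0, "rz": 0, "gripper": 1}]' --grip_force 30

```text
time_s: 2.98
ee_pos: [466.5, -363.8, 171.5]
ee_rot: [-178.2, 0.3, 83.4]
force: [1.9, -0.1, 0.7]
gripper_width: 21.7
gripper_force: 29.9
```

Call:
send_rows --motion '[{"tx": 0, "ty": 0, "tz": -0.03, "rx": 0, "ry": 0, "rz": 0, "gripper": 1}, {"tx": 0, "ty": 0, "tz": -0.04, "rx": 0, "ry": 0, "rz": 0, "gripper": 1}, {"tx": 0, "ty": 0, "tz": -0.06, "rx": 0, "ry": 0, "rz": 0, "gripper": 1}, {"tx": 0, "ty": 0, "tz": -0.06, "rx": 0, "ry": 0, "rz": 0, "gripper": 1}, {"tx": 0, "ty": 0, "tz": -0.06, "rx": 0, "ry": 0, "rz": 0, "gripper": 1}, {"tx": 0, "ty": 0, "tz": -0.06, "rx": 0, "ry": 0, "rz": 0, "gripper": 1}, {"tx": 0, "ty": 0, "tz": -0.06, "rx": 0, "ry": 0, "rz": 0, "gripper": 1}, {"tx": 0, "ty": 0, "tz": -0.06, "rx": 0, "ry": 0, "rz": 0, "gripper": 1}, {"tx": 0, "ty": 0, "tz": 0, "rx": 0, "ry": 0, "rz": 0, "gripper": 1}]'

```text
time_s: 4.1
ee_pos: [473.3, -363.9, 388.6]
ee_rot: [-178.2, 0.4, 83.4]
force: [-0.2, -0.2, -1.9]
gripper_width: 21.3
gripper_force: 30.0
```

```bash
cat > v.py <<'E'
from h import *
YAW=80.9; O=np.array([510.7,262.8,0])
RV=Ro.from_euler("z",YAW,degrees=True).as_matrix()
foot=O+RV@[75,0,58]; u=RV@np.array([-1,0,1])/2**.5; nrm=RV@np.array([1,0,1])/2**.5
E
python3 - <<'E'
from v import *
from workcell import env
np.set_printoptions(precision=1,suppress=True)
st=env.state();p0,R0=cur(st);print(p0,st["ee_rot"],st["gripper_width"],st["force"],st["qpos"])
f=env.grab_frame("side");cv2.imwrite("pics/s2.png",f["frame"][:,:,::-1])
f=env.grab_frame("top");cv2.imwrite("pics/t2.png",f["frame"][:,:,::-1])
Rt=Rzy(-u,RV@[0,-1,0]); print(Rt)
tcp=foot+161*u; print("seat tcp",tcp); pre=tcp+25*u+60*nrm;print("pre",pre)
pre=pre
plan(p0,R0,pre,Rt,14)
E
```

```text
[ 473.3 -363.9  388.6] [-178.2    0.4   83.4] 21.277554788030045 [-0.2 -0.2 -1.9] [-38.   18.5  65.   -1.2  97.8 -31.5]
[[ 0.1  1.   0.1]
 [ 0.7 -0.2  0.7]
 [ 0.7  0.  -0.7]]
seat tcp [504.6 224.4 171.8]
pre [508.5 248.9 231.9]
rows 14 step mm 45.2461297059644 deg 3.25113169701099
[0.088, -0.004, 0.022, -0.006, 0.108, 0.004]
[0.086, -0.005, 0.027, -0.006, 0.108, 0.004]
[0.085, -0.005, 0.032, -0.006, 0.108, 0.004]
[0.083, -0.005, 0.036, -0.006, 0.108, 0.004]
[0.08, -0.006, 0.041, -0.006, 0.108, 0.004]
[0.078, -0.006, 0.045, -0.006, 0.108, 0.004]
[0.075, -0.006, 0.05, -0.006, 0.108, 0.004]
[0.072, -0.006, 0.054, -0.006, 0.108, 0.004]
[0.069, -0.007, 0.058, -0.006, 0.108, 0.004]
[0.066, -0.007, 0.062, -0.006, 0.108, 0.004]
[0.062, -0.007, 0.065, -0.006, 0.108, 0.004]
[0.058, -0.008, 0.069, -0.006, 0.108, 0.004]
[0.054, -0.008, 0.072, -0.006, 0.108, 0.004]
[0.05, -0.009, 0.075, -0.006, 0.108, 0.004]
```

View pics/s2.png

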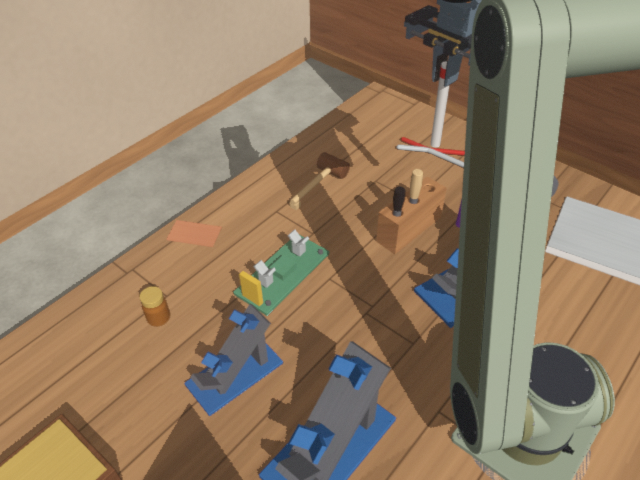

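The side view shows the bar held at (440,110), clear of the rack, with the file and punch undisturbed. The direct path would brush the upper V, so I'm going by a higher waypoint.

Run:
```python
from v import *
from workcell import env
np.set_printoptions(precision=1,suppress=True)
p0,R0=cur(env.state())
Rt=Rzy(-u,RV@[0,-1,0])
# refine V positions from the two views: light-blue V tops
pre=foot+186*u+60*nrm+[0,0,100]; print(pre)
plan(p0,R0,pre,Rt,12)
```

```text
[508.5 248.9 331.9]
rows 12 step mm 51.292905919132856 deg 3.7779360142822305
[0.102, -0.005, 0.009, -0.008, 0.126, 0.004]
[0.101, -0.006, 0.015, -0.008, 0.126, 0.004]
[0.1, -0.006, 0.022, -0.008, 0.126, 0.004]
[0.098, -0.006, 0.029, -0.008, 0.126, 0.004]
[0.096, -0.007, 0.035, -0.008, 0.126, 0.004]
[0.094, -0.007, 0.041, -0.008, 0.126, 0.004]
[0.091, -0.008, 0.047, -0.008, 0.126, 0.004]
[0.087, -0.008, 0.053, -0.008, 0.126, 0.004]
[0.084, -0.008, 0.059, -0.008, 0.126, 0.004]
[0.08, -0.009, 0.064, -0.008, 0.126, 0.004]
[0.075, -0.009, 0.069, -0.008, 0.126, 0.004]
[0.071, -0.01, 0.074, -0.008, 0.126, 0.004]
```

Call:
send_rows --motion '[{"tx": 0.102, "ty": -0.005, "tz": 0.009, "rx": -0.008, "ry": 0.126, "rz": 0.004, "gripper": 1}, {"tx": 0.101, "ty": -0.006, "tz": 0.015, "rx": -0.008, "ry": 0.126, "rz": 0.004, "gripper": 1}, {"tx": 0.1, "ty": -0.006, "tz": 0.022, "rx": -0.008, "ry": 0.126, "rz": 0.004, "gripper": 1}, {"tx": 0.098, "ty": -0.006, "tz": 0.029, "rx": -0.008, "ry": 0.126, "rz": 0.004, "gripper": 1}, {"tx": 0.096, "ty": -0.007, "tz": 0.035, "rx": -0.008, "ry": 0.126, "rz": 0.004, "gripper": 1}, {"tx": 0.094, "ty": -0.007, "tz": 0.041, "rx": -0.008, "ry": 0.126, "rz": 0.004, "gripper": 1}, {"tx": 0.091, "ty": -0.008, "tz": 0.047, "rx": -0.008, "ry": 0.126, "rz": 0.004, "gripper": 1}, {"tx": 0.087, "ty": -0.008, "tz": 0.053, "rx": -0.008, "ry": 0.126, "rz": 0.004, "gripper": 1}, {"tx": 0.084, "ty": -0.008, "tz": 0.059, "rx": -0.008, "ry": 0.126, "rz": 0.004, "gripper": 1}, {"tx": 0.08, "ty": -0.009, "tz": 0.064, "rx": -0.008, "ry": 0.126, "rz": 0.004, "gripper": 1}, {"tx": 0.075, "ty": -0.009, "tz": 0.069, "rx": -0.008, "ry": 0.126, "rz": 0.004, "gripper": 1}, {"tx": 0.071, "ty": -0.01, "tz": 0.074, "rx": -0.008, "ry": 0.126, "rz": 0.004, "gripper": 1}]'

```text
time_s: 5.7
ee_pos: [507.2, 249.6, 330.1]
ee_rot: [-179.9, -45.1, 80.9]
force: [0.2, 0.5, -2.6]
gripper_width: 21.5
gripper_force: 30.0
```

Run:
```python
from v import *
from workcell import env
np.set_printoptions(precision=1,suppress=True)
st=env.state();p0,R0=cur(st);print(p0,st["ee_rot"],st["gripper_width"],st["qpos"])
Rt=Rzy(-u,RV@[0,-1,0])
pre=foot+176*u+35*nrm; print(pre)
plan(p0,R0,pre,Rt,4)
```

```text
[507.2 249.6 330.1] [-179.9  -45.1   80.9] 21.522470481038894 [  0.4   8.2 100.7  47.9  70.3  -7.3]
[506.8 238.4 207.2]
rows 4 step mm 30.848619882503865 deg 0.04272391325679438
[-0.047, 0.001, 0.039, -0.001, -0.001, 0.0]
[-0.047, 0.001, 0.039, -0.001, -0.001, 0.0]
[-0.047, 0.001, 0.039, -0.001, -0.001, 0.0]
[-0.047, 0.001, 0.04, -0.001, -0.001, 0.0]
```

Call:
send_rows --motion '[{"tx": -0.047, "ty": 0.001, "tz": 0.039, "rx": 0, "ry": 0, "rz": 0, "gripper": 1}, {"tx": -0.047, "ty": 0.001, "tz": 0.039, "rx": 0, "ry": 0, "rz": 0, "gripper": 1}, {"tx": -0.047, "ty": 0.001, "tz": 0.039, "rx": 0, "ry": 0, "rz": 0, "gripper": 1}, {"tx": -0.047, "ty": 0.001, "tz": 0.04, "rx": 0, "ry": 0, "rz": 0, "gripper": 1}, {"tx": 0, "ty": 0, "tz": 0, "rx": 0, "ry": 0, "rz": 0, "gripper": 1}]'

```text
time_s: 6.32
ee_pos: [506.3, 237.2, 206.8]
ee_rot: [-179.5, -44.9, 80.7]
force: [-0.7, 0.1, -1.9]
gripper_width: 21.3
gripper_force: 30.0
```

Run:
```python
from v import *
from workcell import env
np.set_printoptions(precision=1,suppress=True)
st=env.state();p0,R0=cur(st);print(p0,st["ee_rot"],st["force"])
ims=[]
for n,(x0,y0) in(("top",(110,170)),("side",(160,250))):
    f=env.grab_frame(n);pickle.dump(f,open(n+"3.pkl","wb"))
    ims.append(cv2.resize(f["frame"][y0:y0+150,x0:x0+133,::-1],None,fx=3,fy=3,interpolation=cv2.INTER_CUBIC))
    a=-R0[:,2]; hd=p0+a*39; pr=proj(f,[hd,hd-200*a])
    print(n,pr, (pr-(x0,y0))*3)
cv2.imwrite("pics/p3.png",np.hstack(ims))
```

```text
[506.3 237.2 206.8] [-179.5  -44.9   80.7] [-0.7  0.1 -1.9]
top [[187.9 224.8]
 [132.8 226.6]] [[233.8 164.4]
 [ 68.4 169.7]]
side [[242.9 287.1]
 [188.2 375.3]] [[248.6 111.4]
 [ 84.6 375.8]]
```

View pics/p3.png

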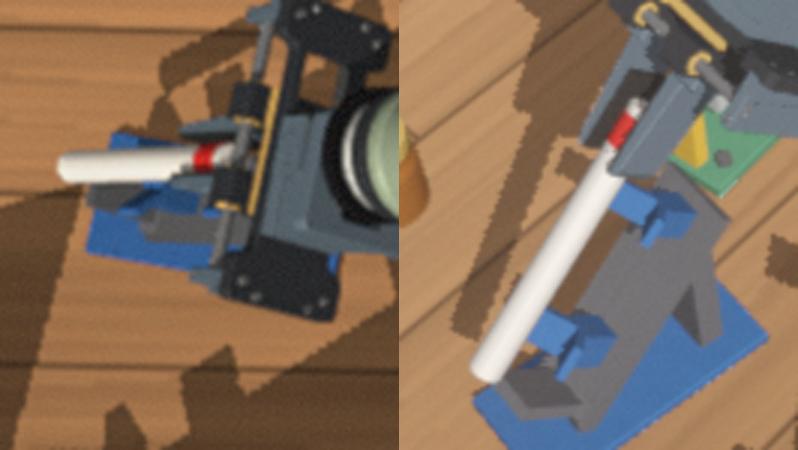

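The bar sits above the groove, with its foot at (68,167) in the top crop and (88,370) in the side crop, as predicted. Now lowering it along the normal.

Call:
send_rows --motion '[{"tx": -0.02, "ty": 0, "tz": 0, "rx": 0, "ry": 0, "rz": 0, "gripper": 1}, {"tx": -0.02, "ty": 0, "tz": 0, "rx": 0, "ry": 0, "rz": 0, "gripper": 1}, {"tx": -0.01, "ty": 0, "tz": 0, "rx": 0, "ry": 0, "rz": 0, "gripper": 1}, {"tx": 0, "ty": 0, "tz": 0, "rx": 0, "ry": 0, "rz": 0, "gripper": 1}]'

```text
time_s: 6.92
ee_pos: [506.3, 219.8, 192.7]
ee_rot: [179.9, -45.1, 81.1]
force: [-0.6, -0.5, -1.5]
gripper_width: 21.3
gripper_force: 30.0
```

```bash
cat > q.py <<'E'
from v import *
from workcell import env
np.set_printoptions(precision=2,suppress=True)
st=env.state();p,R=cur(st)
d=p-(foot+161*u); B=np.c_[RV@[0,-1,0],u,nrm]
print("lat,u,n offset",B.T@d,"force lat,u,n",B.T@st["force"],"rot",st["ee_rot"],"w",st["gripper_width"])
E
python3 q.py
```

```text
lat,u,n offset [ 2.41 17.74 11.68] force lat,u,n [-0.53 -0.7  -1.49] rot [179.91 -45.11  81.06] w 21.31587609880198
```

Call:
send_rows --motion '[{"tx": -0.006, "ty": 0, "tz": 0, "rx": 0, "ry": 0, "rz": 0, "gripper": 1}, {"tx": -0.006, "ty": 0, "tz": 0, "rx": 0, "ry": 0, "rz": 0, "gripper": 1}, {"tx": 0, "ty": 0, "tz": 0, "rx": 0, "ry": 0, "rz": 0, "gripper": 1}]'

```text
time_s: 7.3
ee_pos: [505.6, 215.9, 188.4]
ee_rot: [179.9, -45.1, 81.1]
force: [-0.3, 0.3, -2.3]
gripper_width: 21.4
gripper_force: 30.0
```

```bash
python3 q.py
```

```text
lat,u,n offset [ 2.33 17.53  5.88] force lat,u,n [-0.31 -1.79 -1.43] rot [179.89 -45.11  81.11] w 21.379609918847713
```

Call:
send_rows --motion '[{"tx": -0.004, "ty": -0.004, "tz": 0, "rx": 0, "ry": 0, "rz": 0, "gripper": 1}, {"tx": -0.003, "ty": 0, "tz": 0, "rx": 0, "ry": 0, "rz": 0, "gripper": 1}, {"tx": 0, "ty": 0, "tz": 0, "rx": 0, "ry": 0, "rz": 0, "gripper": 1}]'

```text
time_s: 7.68
ee_pos: [503.0, 214.0, 186.1]
ee_rot: [179.9, -45.1, 81.1]
force: [0.1, -0.5, -1.0]
gripper_width: 21.7
gripper_force: 30.0
```

```bash
python3 q.py
```

```text
lat,u,n offset [ 0.16 17.56  2.57] force lat,u,n [ 0.14 -0.39 -1.03] rot [179.9  -45.12  81.12] w 21.684233428332824
```

Call:
send_rows --motion '[{"tx": -0.004, "ty": 0, "tz": 0, "rx": 0, "ry": 0, "rz": 0, "gripper": 1}, {"tx": -0.002, "ty": 0, "tz": 0, "rx": 0, "ry": 0, "rz": 0, "gripper": 1}, {"tx": 0, "ty": 0, "tz": 0, "rx": 0, "ry": 0, "rz": 0, "gripper": 1}]'

```text
time_s: 8.05
ee_pos: [502.8, 212.3, 184.6]
ee_rot: [179.9, -45.2, 81.1]
force: [0.2, 2.0, 0.3]
gripper_width: 21.3
gripper_force: 30.0
```

```bash
python3 q.py
```

```text
lat,u,n offset [ 0.2  17.63  0.34] force lat,u,n [-0.16 -1.26  1.63] rot [179.9  -45.21  81.12] w 21.326566655712618
```

It made contact right at the predicted height with no side force. Now sliding down to the stop.

Call:
send_rows --motion '[{"tx": -0.001, "ty": 0, "tz": 0.01, "rx": 0, "ry": 0, "rz": 0, "gripper": 1}, {"tx": 0, "ty": 0, "tz": 0.01, "rx": 0, "ry": 0, "rz": 0, "gripper": 1}, {"tx": 0, "ty": 0, "tz": 0.006, "rx": 0, "ry": 0, "rz": 0, "gripper": 1}, {"tx": 0, "ty": 0, "tz": 0, "rx": 0, "ry": 0, "rz": 0, "gripper": 1}]'

```text
time_s: 8.55
ee_pos: [503.4, 220.9, 174.8]
ee_rot: [179.9, -45.1, 81.2]
force: [-5.9, -1.7, 6.8]
gripper_width: 21.0
gripper_force: 30.0
```

```bash
python3 q.py
```

```text
lat,u,n offset [-0.54  4.69 -0.56] force lat,u,n [-5.55  6.69  2.97] rot [179.94 -45.14  81.19] w 20.991278587545697
```

Call:
send_rows --motion '[{"tx": 0.001, "ty": -0.002, "tz": 0, "rx": 0, "ry": 0, "rz": 0, "gripper": 1}, {"tx": 0, "ty": 0, "tz": 0.002, "rx": 0, "ry": 0, "rz": 0, "gripper": 1}, {"tx": 0, "ty": 0, "tz": 0, "rx": 0, "ry": 0, "rz": 0, "gripper": 1}]'

```text
time_s: 8.93
ee_pos: [503.6, 221.0, 174.9]
ee_rot: [179.7, -45.1, 81.3]
force: [-6.4, -9.0, 10.8]
gripper_width: 21.6
gripper_force: 30.0
```

```bash
python3 q.py
```

```text
lat,u,n offset [-0.42  4.62 -0.36] force lat,u,n [-4.88 14.61  0.65] rot [179.72 -45.08  81.27] w 21.59851171942931
```

Stop reached. Relaxing the side load, then releasing with a soft grip first.

Call:
send_rows --motion '[{"tx": -0.001, "ty": -0.002, "tz": -0.001, "rx": 0, "ry": 0, "rz": 0, "gripper": 1}, {"tx": 0, "ty": 0, "tz": 0, "rx": 0, "ry": 0, "rz": 0, "gripper": 1}, {"tx": 0, "ty": 0, "tz": 0, "rx": 0, "ry": 0, "rz": 0, "gripper": 1}]' --grip_force 6

```text
time_s: 9.3
ee_pos: [503.3, 220.8, 174.5]
ee_rot: [179.7, -45.1, 81.2]
force: [-3.5, -2.4, 7.2]
gripper_width: 21.9
gripper_force: 6.0
```

```bash
python3 q.py
python3 - <<'E'
from v import *
from workcell import env
ims=[]
for n,(x0,y0) in(("top",(110,170)),("side",(160,250))):
    f=env.grab_frame(n);pickle.dump(f,open(n+"4.pkl","wb"))
    ims.append(cv2.resize(f["frame"][y0:y0+150,x0:x0+133,::-1],None,fx=3,fy=3,interpolation=cv2.INTER_CUBIC))
cv2.imwrite("pics/p4.png",np.hstack(ims))
E
```

```text
lat,u,n offset [-0.63  4.56 -0.76] force lat,u,n [-3.03  7.14  2.98] rot [179.69 -45.09  81.2 ] w 21.858537374014155
```

View pics/p4.png

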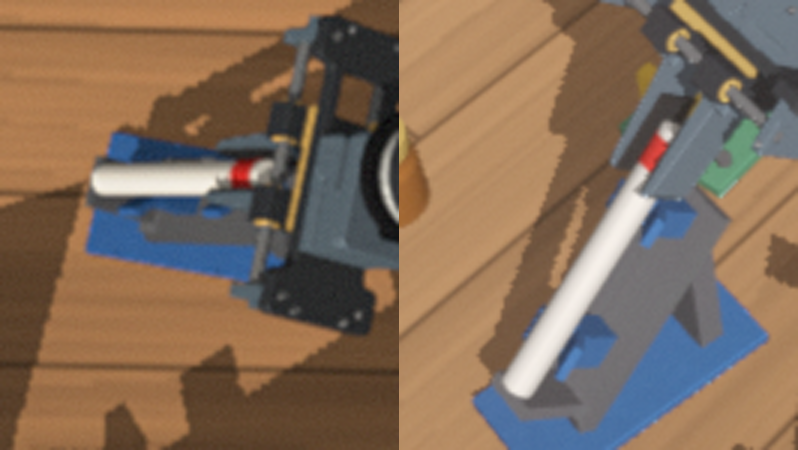

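The bar lies in both V's with its foot on the stop plate, at side crop (517,385). Releasing and backing off.

Call:
send_rows --motion '[{"tx": 0, "ty": 0, "tz": 0, "rx": 0, "ry": 0, "rz": 0, "gripper": 0.4}, {"tx": 0, "ty": 0, "tz": 0, "rx": 0, "ry": 0, "rz": 0, "gripper": 0.0}, {"tx": 0, "ty": 0, "tz": 0, "rx": 0, "ry": 0, "rz": 0, "gripper": -0.3}, {"tx": 0, "ty": 0, "tz": 0, "rx": 0, "ry": 0, "rz": 0, "gripper": -0.3}, {"tx": 0, "ty": 0, "tz": -0.04, "rx": 0, "ry": 0, "rz": 0, "gripper": -0.3}, {"tx": 0, "ty": 0, "tz": -0.06, "rx": 0, "ry": 0, "rz": 0, "gripper": -0.3}, {"tx": 0, "ty": 0, "tz": -0.08, "rx": 0, "ry": 0, "rz": 0, "gripper": -0.3}, {"tx": 0.06, "ty": 0, "tz": -0.08, "rx": 0, "ry": 0, "rz": 0, "gripper": -0.3}, {"tx": 0.08, "ty": 0, "tz": -0.06, "rx": 0, "ry": 0, "rz": 0, "gripper": -0.3}, {"tx": 0.08, "ty": 0, "tz": -0.06, "rx": 0, "ry": 0, "rz": 0, "gripper": -0.3}, {"tx": 0, "ty": 0, "tz": 0, "rx": 0, "ry": 0, "rz": 0, "gripper": -0.3}]'

```text
time_s: 10.78
ee_pos: [494.3, 165.2, 390.2]
ee_rot: [179.1, -45.1, 81.7]
force: [-0.2, -1.3, -0.6]
gripper_width: 59.3
gripper_force: 0.0
```

Run:
```python
from v import *
from workcell import env
np.set_printoptions(precision=1,suppress=True)
st=env.state();p0,R0=cur(st);print(p0,st["ee_rot"],st["qpos"],st["force"])
f=env.grab_frame("side");pickle.dump(f,open("side5.pkl","wb"))
cv2.imwrite("pics/p5.png",cv2.resize(f["frame"][250:400,160:320,::-1],None,fx=4,fy=4))
f=env.grab_frame("top");pickle.dump(f,open("top5.pkl","wb"))
cv2.imwrite("pics/p5t.png",cv2.resize(f["frame"][170:320,110:270,::-1],None,fx=4,fy=4))
# white bar + red in masks, compare axis with prediction
for n in("side5","top5"):
    f=load(n);print(n,proj(f,[foot,foot+100*u,foot+200*u]))
    hsv=cv2.cvtColor(f["frame"],cv2.COLOR_RGB2HSV)
    m=cv2.inRange(hsv,(0,0,130),(179,60,255)); N,l,s,c=cv2.connectedComponentsWithStats(m)
    for i in range(1,N):
        if s[i,4]>100 and 100<c[i][0]<330 and 200<c[i][1]<420: print(c[i],s[i],cv2.minAreaRect(np.argwhere(l==i)[:,::-1].astype(np.float32)))
    m=cv2.inRange(hsv,(0,150,90),(5,255,255))[200:400,100:330]; print("red",cv2.connectedComponentsWithStats(m)[3][1:]+(100,200),cv2.connectedComponentsWithStats(m)[2][1:,4])
```

```text
[494.3 165.2 390.2] [179.1 -45.1  81.7] [-10.1   5.3  95.4  45.6  82.8  -8.9] [-0.2 -1.3 -0.6]
side5 [[196.8 380.5]
 [223.2 338.8]
 [250.6 295.6]]
[297.7 242.7] [288 229  22  28 312] ((296.8445739746094, 242.4093475341797), (22.74617576599121, 21.306543350219727), 30.25643539428711)
[264.5 273.5] [254 260  22  28 335] ((263.3578186035156, 273.69268798828125), (23.90817642211914, 21.87632179260254), 28.300756454467773)
[222.  344.3] [ 194  306   58   77 1058] ((221.80770874023438, 344.5384521484375), (12.480754852294922, 88.19733428955078), 33.690067291259766)
red [[249.1 303.5]] [109]
top5 [[143.6 230.2]
 [169.4 229.9]
 [198.3 229.6]]
[287.  211.4] [273 190  30  46 910] ((285.2437438964844, 212.0299530029297), (28.472015380859375, 40.99480438232422), 11.768289566040039)
[264.6 210.9] [262 193  10  35 104] ((265.0525207519531, 210.44659423828125), (34.51515579223633, 7.100774765014648), 81.38435363769531)
[163.6 230.9] [140 226  49  11 454] ((164.0, 231.0), (10.0, 48.0), 90.0)
red [[191.9 234.9]] [10]
```

The bar stays seated after release: white centres at side (222,344) and top (164,231) against a predicted (220,345) and (164,230). Swinging round for the second grasp.

Run:
```python
from v import *
from workcell import env
np.set_printoptions(precision=1,suppress=True)
p0,R0=cur(env.state())
mid=foot+100*u; R2=Rzy(-nrm,RV@[0,-1,0])
A=mid+80*nrm+[0,0,40]; print(A); plan(p0,R0,A,R2,12)
```

```text
[520.3 322.9 225.3]
rows 12 step mm 18.898715325790295 deg 7.504966194972777
[-0.0, 0.0, 0.038, 0.0, -0.25, 0.0]
[0.005, 0.0, 0.037, 0.0, -0.25, 0.0]
[0.01, 0.0, 0.037, 0.0, -0.25, 0.0]
[0.014, 0.0, 0.035, 0.0, -0.25, 0.0]
[0.019, 0.0, 0.033, 0.0, -0.25, 0.0]
[0.023, 0.0, 0.03, 0.0, -0.25, 0.0]
[0.027, 0.0, 0.027, 0.0, -0.25, 0.0]
[0.03, 0.0, 0.023, 0.0, -0.25, 0.0]
[0.033, 0.0, 0.019, 0.0, -0.25, 0.0]
[0.035, 0.0, 0.014, 0.0, -0.25, 0.0]
[0.037, 0.0, 0.01, 0.0, -0.25, 0.0]
[0.037, 0.0, 0.005, 0.0, -0.25, 0.0]
```

Call:
send_rows --motion '[{"tx": 0, "ty": 0, "tz": 0.038, "rx": 0, "ry": -0.25, "rz": 0, "gripper": -0.3}, {"tx": 0.005, "ty": 0, "tz": 0.037, "rx": 0, "ry": -0.25, "rz": 0, "gripper": -0.3}, {"tx": 0.01, "ty": 0, "tz": 0.037, "rx": 0, "ry": -0.25, "rz": 0, "gripper": -0.3}, {"tx": 0.014, "ty": 0, "tz": 0.035, "rx": 0, "ry": -0.25, "rz": 0, "gripper": -0.3}, {"tx": 0.019, "ty": 0, "tz": 0.033, "rx": 0, "ry": -0.25, "rz": 0, "gripper": -0.3}, {"tx": 0.023, "ty": 0, "tz": 0.03, "rx": 0, "ry": -0.25, "rz": 0, "gripper": -0.3}, {"tx": 0.027, "ty": 0, "tz": 0.027, "rx": 0, "ry": -0.25, "rz": 0, "gripper": -0.3}, {"tx": 0.03, "ty": 0, "tz": 0.023, "rx": 0, "ry": -0.25, "rz": 0, "gripper": -0.3}, {"tx": 0.033, "ty": 0, "tz": 0.019, "rx": 0, "ry": -0.25, "rz": 0, "gripper": -0.3}, {"tx": 0.035, "ty": 0, "tz": 0.014, "rx": 0, "ry": -0.25, "rz": 0, "gripper": -0.3}, {"tx": 0.037, "ty": 0, "tz": 0.01, "rx": 0, "ry": -0.25, "rz": 0, "gripper": -0.3}, {"tx": 0.037, "ty": 0, "tz": 0.005, "rx": 0, "ry": -0.25, "rz": 0, "gripper": -0.3}]'

```text
time_s: 12.38
ee_pos: [518.2, 324.2, 223.4]
ee_rot: [-179.9, 45.3, 81.1]
force: [0.1, -0.4, -1.2]
gripper_width: 59.4
gripper_force: 0.0
```

Run:
```python
from v import *
from workcell import env
np.set_printoptions(precision=1,suppress=True)
st=env.state();p0,R0=cur(st);print(p0,st["ee_rot"],st["qpos"])
mid=foot+100*u-0.6*(RV@[0,-1,0]); R2=Rzy(-nrm,RV@[0,-1,0])
A=mid+50*nrm; plan(p0,R0,A,R2,3); plan(A,R2,mid-19*nrm,R2,4)
```

```text
[518.2 324.2 223.4] [-179.9   45.3   81.1] [ 44.4  41.2  62.8 -27.3 112.5  51.1]
rows 3 step mm 21.112798707149295 deg 0.11716038297714146
[0.018, 0.001, 0.038, 0.001, 0.003, 0.002]
[0.018, 0.001, 0.038, 0.001, 0.003, 0.002]
[0.018, 0.001, 0.038, 0.001, 0.003, 0.002]
rows 4 step mm 17.25 deg 0.0
[0.0, -0.0, 0.034, 0.0, 0.0, 0.0]
[0.0, -0.0, 0.034, 0.0, 0.0, 0.0]
[0.0, -0.0, 0.034, 0.0, 0.0, 0.0]
[0.0, -0.0, 0.034, 0.0, 0.0, 0.0]
```

Call:
send_rows --motion '[{"tx": 0.018, "ty": 0.001, "tz": 0.038, "rx": 0, "ry": 0.003, "rz": 0.002, "gripper": -0.3}, {"tx": 0.018, "ty": 0.001, "tz": 0.038, "rx": 0, "ry": 0.003, "rz": 0.002, "gripper": -0.3}, {"tx": 0.018, "ty": 0.001, "tz": 0.038, "rx": 0, "ry": 0.003, "rz": 0.002, "gripper": -0.3}, {"tx": 0, "ty": 0, "tz": 0.034, "rx": 0, "ry": 0, "rz": 0, "gripper": -0.3}, {"tx": 0, "ty": 0, "tz": 0.034, "rx": 0, "ry": 0, "rz": 0, "gripper": -0.3}, {"tx": 0, "ty": 0, "tz": 0.034, "rx": 0, "ry": 0, "rz": 0, "gripper": -0.3}, {"tx": 0, "ty": 0, "tz": 0.034, "rx": 0, "ry": 0, "rz": 0, "gripper": -0.3}, {"tx": 0, "ty": 0, "tz": 0, "rx": 0, "ry": 0, "rz": 0, "gripper": -0.3}]'

```text
time_s: 13.38
ee_pos: [508.2, 254.2, 115.7]
ee_rot: [-180.0, 44.9, 80.9]
force: [0.4, 0.6, 0.7]
gripper_width: 59.7
gripper_force: 0.0
```

Run:
```python
from v import *
from workcell import env
np.set_printoptions(precision=1,suppress=True)
st=env.state();p0,R0=cur(st);B=np.c_[RV@[0,-1,0],u,nrm]
print(B.T@(p0-(foot+100*u)),st["ee_rot"],st["force"])
ims=[]
for n,(x0,y0) in(("top",(110,170)),("side",(160,250))):
    f=env.grab_frame(n)
    ims.append(cv2.resize(f["frame"][y0:y0+150,x0:x0+133,::-1],None,fx=3,fy=3,interpolation=cv2.INTER_CUBIC))
cv2.imwrite("pics/p6.png",np.hstack(ims))
```

```text
[ -1.1   0.1 -18.5] [-180.    44.9   80.9] [0.4 0.6 0.7]
```

View pics/p6.png

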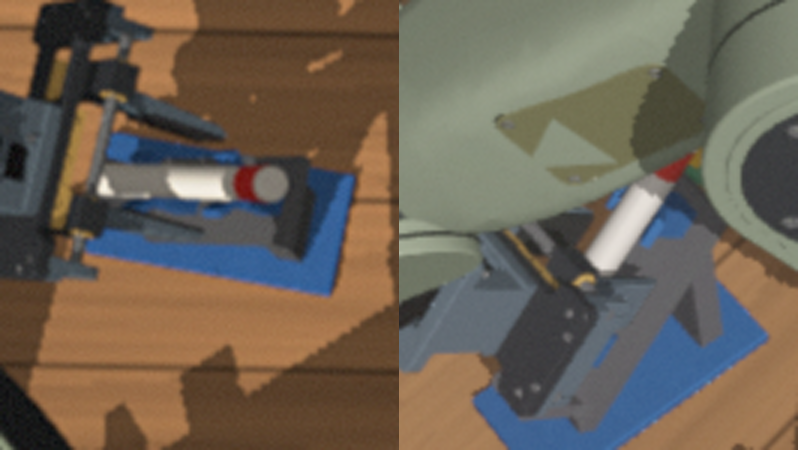

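The fingers straddle the middle of the bar, with its head at top crop (268,185). Closing.

Call:
send_rows --motion '[{"tx": 0, "ty": 0, "tz": 0, "rx": 0, "ry": 0, "rz": 0, "gripper": 0.3}, {"tx": 0, "ty": 0, "tz": 0, "rx": 0, "ry": 0, "rz": 0, "gripper": 1}, {"tx": 0, "ty": 0, "tz": 0, "rx": 0, "ry": 0, "rz": 0, "gripper": 1}, {"tx": 0, "ty": 0, "tz": 0, "rx": 0, "ry": 0, "rz": 0, "gripper": 1}, {"tx": 0, "ty": 0, "tz": 0, "rx": 0, "ry": 0, "rz": 0, "gripper": 1}]' --grip_force 30

```text
time_s: 14.1
ee_pos: [507.0, 256.3, 117.8]
ee_rot: [-180.0, 44.7, 80.8]
force: [-6.1, 2.6, 1.0]
gripper_width: 21.2
gripper_force: 30.3
```

Call:
send_rows --motion '[{"tx": 0, "ty": 0, "tz": -0.02, "rx": 0, "ry": 0, "rz": 0, "gripper": 1}, {"tx": -0.02, "ty": 0, "tz": -0.04, "rx": 0, "ry": 0, "rz": 0, "gripper": 1}, {"tx": -0.04, "ty": 0, "tz": -0.06, "rx": 0, "ry": 0, "rz": 0, "gripper": 1}, {"tx": -0.06, "ty": 0, "tz": -0.06, "rx": 0, "ry": 0, "rz": 0, "gripper": 1}, {"tx": -0.06, "ty": 0, "tz": -0.06, "rx": 0, "ry": 0, "rz": 0, "gripper": 1}, {"tx": -0.06, "ty": 0, "tz": -0.06, "rx": 0, "ry": 0, "rz": 0, "gripper": 1}, {"tx": 0, "ty": 0, "tz": 0, "rx": 0, "ry": 0, "rz": 0, "gripper": 1}]'

```text
time_s: 14.98
ee_pos: [512.9, 276.4, 312.1]
ee_rot: [179.2, 44.2, 80.4]
force: [0.3, 0.3, -2.4]
gripper_width: 21.3
gripper_force: 30.0
```

Run:
```python
from v import *
from workcell import env
np.set_printoptions(precision=1,suppress=True)
t=load("top")
for q in((332.2,188.2),(275.8,190)): print(onz(t,q,78))
m=cv2.inRange(cv2.cvtColor(t["frame"],cv2.COLOR_RGB2HSV),(60,60,40),(90,255,255))
n,l,s,c=cv2.connectedComponentsWithStats(m);i=1+np.argmax(s[1:,4]);print(s[i])
# base edges
hull=cv2.convexHull(np.argwhere(l==i)[:,::-1].astype(np.float32)); q=cv2.approxPolyDP(hull,6,True)[:,0];print(q); print(np.array([onz(t,k,12)[:2] for k in q]))
m=cv2.inRange(cv2.cvtColor(t["frame"],cv2.COLOR_RGB2HSV),(18,150,120),(32,255,255))[170:220,240:270];ys,xs=np.nonzero(m);print("yellow",xs.min()+240,xs.max()+240,ys.min()+170,ys.max()+170)
O2=np.array([615.2,5.5,0]);Y2=93.1;RC=Ro.from_euler("z",Y2,degrees=True).as_matrix()
print(proj(t,[O2+RC@np.array(k) for k in((100,-25,86),(100,25,86),(100,25,12),(-59,0,78),(59,0,78),(-59,17,78),(-59,-17,78))]))
st=env.state();p0,R0=cur(st);print(p0,st["ee_rot"],st["qpos"])
for n in("top","side"):
    f=env.grab_frame(n);pickle.dump(f,open(n+"7.pkl","wb"))
R3=Rzy([0,0,-1],RC@[0,-1,0])
W=O2+RC@[-25,0,0]+[0,0,190]; print(W);plan(p0,R0,W,R3,10)
```

```text
[616.1 -54.8  78. ]
[609.7  62.7  78. ]
[ 252  173  104   47 3660]
[[355. 215.]
 [253. 219.]
 [256. 176.]
 [353. 173.]]
[[ 574.  -107.8]
 [ 560.4  114.1]
 [ 657.1  110.9]
 [ 668.7 -102.7]]
yellow 249 258 177 207
[[254.8 176.9]
 [255.2 200.3]
 [258.  208.1]
 [331.6 187.1]
 [275.  188.9]
 [331.9 195. ]
 [331.2 179.2]]
[512.9 276.4 312.1] [179.2  44.2  80.4] [ 42.   34.6  62.3 -29.8 116.6  45.8]
[616.6 -19.5 190. ]
rows 10 step mm 33.645429391405 deg 4.587114629437192
[-0.022, 0.03, 0.056, -0.014, 0.147, -0.039]
[-0.027, 0.029, 0.055, -0.014, 0.147, -0.039]
[-0.032, 0.028, 0.052, -0.014, 0.147, -0.039]
[-0.036, 0.027, 0.05, -0.014, 0.147, -0.039]
[-0.041, 0.025, 0.047, -0.014, 0.147, -0.039]
[-0.045, 0.024, 0.044, -0.014, 0.147, -0.039]
[-0.048, 0.023, 0.041, -0.014, 0.147, -0.039]
[-0.052, 0.022, 0.037, -0.014, 0.147, -0.039]
[-0.055, 0.02, 0.033, -0.014, 0.147, -0.039]
[-0.058, 0.019, 0.029, -0.014, 0.147, -0.039]
```

Call:
send_rows --motion '[{"tx": -0.022, "ty": 0.03, "tz": 0.056, "rx": -0.014, "ry": 0.147, "rz": -0.039, "gripper": 1}, {"tx": -0.027, "ty": 0.029, "tz": 0.055, "rx": -0.014, "ry": 0.147, "rz": -0.039, "gripper": 1}, {"tx": -0.032, "ty": 0.028, "tz": 0.052, "rx": -0.014, "ry": 0.147, "rz": -0.039, "gripper": 1}, {"tx": -0.036, "ty": 0.027, "tz": 0.05, "rx": -0.014, "ry": 0.147, "rz": -0.039, "gripper": 1}, {"tx": -0.041, "ty": 0.025, "tz": 0.047, "rx": -0.014, "ry": 0.147, "rz": -0.039, "gripper": 1}, {"tx": -0.045, "ty": 0.024, "tz": 0.044, "rx": -0.014, "ry": 0.147, "rz": -0.039, "gripper": 1}, {"tx": -0.048, "ty": 0.023, "tz": 0.041, "rx": -0.014, "ry": 0.147, "rz": -0.039, "gripper": 1}, {"tx": -0.052, "ty": 0.022, "tz": 0.037, "rx": -0.014, "ry": 0.147, "rz": -0.039, "gripper": 1}, {"tx": -0.055, "ty": 0.02, "tz": 0.033, "rx": -0.014, "ry": 0.147, "rz": -0.039, "gripper": 1}, {"tx": -0.058, "ty": 0.019, "tz": 0.029, "rx": -0.014, "ry": 0.147, "rz": -0.039, "gripper": 1}, {"tx": 0, "ty": 0, "tz": 0, "rx": 0, "ry": 0, "rz": 0, "gripper": 1}]'

```text
time_s: 16.45
ee_pos: [613.5, -24.7, 184.1]
ee_rot: [-179.2, 0.4, 92.7]
force: [0.3, 0.7, -1.8]
gripper_width: 21.8
gripper_force: 30.0
```

```bash
cat > c.py <<'E'
from h import *
from workcell import env
np.set_printoptions(precision=2,suppress=True)
O2=np.array([614,4.6,0]);RC=Ro.from_euler("z",93.1,degrees=True).as_matrix()
R3=Rzy([0,0,-1],RC@[0,-1,0])
st=env.state();p0,R0=cur(st)
print("cradle pos",RC.T@(p0-O2),"force",RC.T@st["force"],"torque",RC.T@st["torque"],st["ee_rot"],st["gripper_width"])
E
python3 - <<'E'
from c import *
for n in("top","side"):
    f=env.grab_frame(n);pickle.dump(f,open(n+"8.pkl","wb"))
    mid=p0+R0[:,2]*-18.8; a=R0[:,0]
    P=[mid+a*100,mid-a*66,mid-a*83,mid-a*100];print(n,"foot,bandlow,band,head",proj(f,P).tolist())
    hsv=cv2.cvtColor(f["frame"],cv2.COLOR_RGB2HSV)
    for nm,lo,hi in(("white",(0,0,130),(179,60,255)),("red",(0,150,70),(5,255,255))):
        m=cv2.inRange(hsv,lo,hi);N,l,s,c=cv2.connectedComponentsWithStats(m)
        c0=proj(f,mid)[0]
        for i in range(1,N):
            if s[i,4]>12 and np.linalg.norm(c[i]-c0)<90: print(nm,c[i],s[i])
plan(p0,R0,O2+RC@[-25,0,0]+[0,0,75-19+25],R3,5)
E
```

```text
cradle pos [-29.21   2.07 184.11] force [ 0.67 -0.29 -1.76] torque [-0.07  0.   -0.02] [-179.24    0.35   92.73] 21.75942372984744
top foot,bandlow,band,head [[265.80105340642416, 173.8844773839753], [353.8203769477816, 171.5594982842548], [362.81677073400436, 171.32186378896137], [371.8098953865227, 171.0843156459282]]
white [322.84 107.84] [ 293   86   57   46 2162]
white [304.27 147.49] [299 141  12  13  37]
white [289.9  177.36] [283 167  16  23 226]
white [372.24 171.86] [371 167   4  11  37]
white [269.41 195.5 ] [267 168   6  53 254]
white [343.65 181.91] [340 175   9  15  95]
white [276.77 193.27] [274 177   6  33 145]
white [350.66 192.78] [348 181   6  24 113]
white [357.7 196. ] [355 181   6  29 122]
red [366.06 171.09] [363 165   7  13  79]
side foot,bandlow,band,head [[254.9691370427509, 230.52267121725586], [306.3578387451871, 186.55534444389], [311.21593482983974, 182.39883744966474], [316.0051303016469, 178.30128068495497]]
white [275.38 127.34] [262 116  29  19 267]
white [276.44 143.65] [270 142  13   4  34]
white [269.43 219.25] [252 203  34  33 433]
white [264.47 273.46] [254 260  22  28 334]
rows 5 step mm 20.643317025613786 deg 0.18312906174805263
[0.002, 0.001, 0.041, -0.005, 0.002, -0.002]
[0.002, 0.001, 0.041, -0.005, 0.002, -0.002]
[0.002, 0.001, 0.041, -0.005, 0.002, -0.002]
[0.002, 0.001, 0.041, -0.005, 0.002, -0.002]
[0.002, 0.001, 0.041, -0.005, 0.002, -0.002]
```

Call:
send_rows --motion '[{"tx": 0.002, "ty": 0.001, "tz": 0.041, "rx": -0.005, "ry": 0.002, "rz": -0.002, "gripper": 1}, {"tx": 0.002, "ty": 0.001, "tz": 0.041, "rx": -0.005, "ry": 0.002, "rz": -0.002, "gripper": 1}, {"tx": 0.002, "ty": 0.001, "tz": 0.041, "rx": -0.005, "ry": 0.002, "rz": -0.002, "gripper": 1}, {"tx": 0.002, "ty": 0.001, "tz": 0.041, "rx": -0.005, "ry": 0.002, "rz": -0.002, "gripper": 1}, {"tx": 0.002, "ty": 0.001, "tz": 0.041, "rx": -0.005, "ry": 0.002, "rz": -0.002, "gripper": 1}, {"tx": 0, "ty": 0, "tz": 0, "rx": 0, "ry": 0, "rz": 0, "gripper": 1}]'

```text
time_s: 17.3
ee_pos: [615.4, -14.7, 83.3]
ee_rot: [179.9, 0.0, 93.4]
force: [-0.0, 0.2, -1.9]
gripper_width: 21.1
gripper_force: 30.0
```

```bash
python3 c.py
python3 - <<'E'
from c import *
# bar level check in the side view: white/red extents against prediction
f=env.grab_frame("side");pickle.dump(f,open("side9.pkl","wb"))
mid=p0+R0[:,2]*-18.8; a=R0[:,0]
print(proj(f,[mid+a*97,mid-a*86,mid-a*103]).tolist())
hsv=cv2.cvtColor(f["frame"],cv2.COLOR_RGB2HSV);c0=proj(f,mid)[0]
for nm,lo,hi in(("white",(0,0,110),(179,60,255)),("red",(0,140,60),(6,255,255))):
    N,l,s,c=cv2.connectedComponentsWithStats(cv2.inRange(hsv,lo,hi))
    for i in range(1,N):
        if s[i,4]>12 and np.linalg.norm(c[i]-c0)<80: print(nm,c[i],s[i])
E
```

```text
cradle pos [-19.37  -0.4   83.31] force [ 0.24  0.03 -1.94] torque [-0.07  0.04 -0.05] [179.9    0.02  93.45] 21.10658026800394
cradle pos [-19.37  -0.4   83.31] force [ 0.24  0.03 -1.94] torque [-0.07  0.04 -0.05] [179.9    0.02  93.45] 21.10658026800394
[[256.582009804247, 265.0874556961465], [309.0127477739927, 216.85848759985467], [313.4916826363722, 212.73849206006813]]
white [272.   169.07] [263 157  20  24 275]
white [279.91 186.87] [270 185  22   5  53]
white [283.85 199.61] [272 195  20  12  84]
white [250.79 209.44] [244 205  15   9  62]
white [286.24 213.19] [282 209  11   8  21]
white [273.32 221.05] [270 219   8   5  22]
white [292.36 231.77] [288 229  10   7  22]
white [268.21 262.8 ] [253 237  33  51 696]
white [288.33 244.24] [287 237   4  14  21]
white [298.09 248.01] [293 239  12  16  96]
```

Call:
send_rows --motion '[{"tx": 0, "ty": 0, "tz": 0.016, "rx": 0, "ry": 0, "rz": 0, "gripper": 1}, {"tx": 0, "ty": 0, "tz": 0.016, "rx": 0, "ry": 0, "rz": 0, "gripper": 1}, {"tx": 0, "ty": 0, "tz": 0.01, "rx": 0, "ry": 0, "rz": 0, "gripper": 1}, {"tx": 0, "ty": 0, "tz": 0.004, "rx": 0, "ry": 0, "rz": 0, "gripper": 1}, {"tx": 0, "ty": 0, "tz": 0, "rx": 0, "ry": 0, "rz": 0, "gripper": 1}]'

```text
time_s: 17.98
ee_pos: [616.9, -16.3, 65.7]
ee_rot: [179.6, 0.0, 93.3]
force: [-8.7, 0.4, 18.4]
gripper_width: 21.5
gripper_force: 30.2
```

```bash
python3 c.py
```

```text
cradle pos [-21.07  -1.78  65.66] force [ 0.88  8.65 18.36] torque [ 1.14 -0.22 -0.01] [179.59   0.03  93.31] 21.493817570664003
```

Call:
send_rows --motion '[{"tx": 0, "ty": 0, "tz": -0.008, "rx": 0, "ry": 0, "rz": 0, "gripper": 1}, {"tx": 0, "ty": 0, "tz": -0.008, "rx": 0, "ry": 0, "rz": 0, "gripper": 1}, {"tx": 0, "ty": 0, "tz": 0, "rx": 0, "ry": 0, "rz": 0, "gripper": 1}]'

```text
time_s: 18.35
ee_pos: [617.6, -16.4, 70.2]
ee_rot: [179.6, 0.0, 93.3]
force: [-0.1, -0.2, -2.6]
gripper_width: 21.7
gripper_force: 30.2
```

```bash
python3 c.py
python3 - <<'E'
from c import *
mid=p0+R0[:,2]*-18.8; a=R0[:,0]; y=R0[:,1]
for n in("side","top"):
    f=env.grab_frame(n);pickle.dump(f,open(n+"10.pkl","wb"))
    print(n,"foot c, +-z11, +-y11",proj(f,[mid+a*97+o for o in(0*y,np.array([0,0,11]),np.array([0,0,-11]),11*y,-11*y)]).round(1).tolist())
    print("head",proj(f,mid-a*103).round(1).tolist(),"stop/saddles tip", proj(f,[O2+RC@np.array(k) for k in((59,17.5,78),(59,-17.5,78),(59,0,59.5),(-59,17.5,78),(-59,-17.5,78),(-59,0,59.5))]).round(1).tolist())
    # end-on scan: sample gray/sat rows along cols through foot region
    u0,v0=proj(f,mid+a*80)[0].astype(int)
    h=cv2.cvtColor(f["frame"],cv2.COLOR_RGB2HSV)
    for v in range(v0-14,v0+15,2): print(v," ".join("%s"%("R" if (s>140 and (hh<6 or hh>174)) else "Y" if s>140 and 18<hh<33 else "G" if s>60 and 55<hh<95 else "W" if s<60 and vv>150 else "w" if s<60 and vv>90 else "k" if vv<60 else ".") for hh,s,vv in h[v,u0-30:u0+31].tolist()).replace(" ",""), u0-30)
E
```

```text
cradle pos [-21.21  -2.5   70.16] force [-0.22  0.07 -2.59] torque [-0.1  -0.02 -0.04] [179.59   0.04  93.32] 21.7167187944944
cradle pos [-21.21  -2.5   70.16] force [-0.22  0.07 -2.59] torque [-0.1  -0.02 -0.04] [179.59   0.04  93.32] 21.7167187944944
side foot c, +-z11, +-y11 [[256.9, 268.1], [256.5, 264.8], [257.3, 271.5], [253.0, 265.8], [260.8, 270.5]]
head [[313.4, 216.0]] stop/saddles tip [[269.2, 270.8], [257.1, 263.5], [263.7, 272.7], [303.1, 239.3], [291.1, 232.6], [297.3, 241.5]]
249 ........................................wWWWWWWWWWWWWwwwwwwww 232
251 ......................................wWWWWWWWWWWWWWWw.wwwwww 232
253 ....................................WWWWWWWWWWWWWWWWGGwwwwGGG 232
255 .................................wWWWWWWWWWWWWWWwGGGGGGGGGGGG 232
257 ...............................wWWWWWWWWWWWWWWwGGGGGGGGGGGGGG 232
259 .............................wWWWWWWWWWWWWWWwGGGGGGGGGGGGGGGG 232
261 ...........................WWWWWWWWWWWWWWWwGGGGGGGGGGGGGGGGGG 232
263 ........................wWWWWWWWWWWWWWWWwGGGGGGGGGGGGGGGGGGGG 232
265 ......................wWWWWWWWWWWWWWWww
[... 1038 characters left out ...]

183 ....YYYYYYYY.GGGGGGGGwwWWwwwww..wwww..wwwwwwwwwwwww..w....... 245
185 .....YYYYYYYY.GGGGGGGwWWWWwwww.wwwww..wwWwwwww...w....kkkkkkk 245
187 .....YYYYYYYY.GGGGGGGwWWWWwwww.wwwww...wwwww...kkkkkkkkkkkkkk 245
189 .....YYYYYYYY.GGGGGGGwWWWWwwww.wwwww.......kkkkkkkkkkk....... 245
191 .....YYYYYYYY.GGGGGGGGWWwwwww.wwWwww....kkkkkkk.............. 245
193 .....YYYYYYYY.GGGGGGGGGGw.w..kkwwwww.kkkkk................... 245
195 .....YYYYYYYY.GGGGGGGGGGw..w.kk.....kkkk..................... 245
197 .....YYYYYYYYYGGGGGGGGGGw....kk.....kk....................... 245
199 .....YYYYYYYYYGGGGGGGGGGw....k............................... 245
201 ......YYYYYYY.GGGGGGGGGG.....k............................... 245
```

The bar's image matches the grip model, but contact came 9 mm high with a force towards +y_c, so it sits on one flank. Shifting that way.

Call:
send_rows --motion '[{"tx": 0, "ty": -0.01, "tz": 0, "rx": 0, "ry": 0, "rz": 0, "gripper": 1}, {"tx": 0, "ty": 0, "tz": 0.006, "rx": 0, "ry": 0, "rz": 0, "gripper": 1}, {"tx": 0, "ty": 0, "tz": 0.006, "rx": 0, "ry": 0, "rz": 0, "gripper": 1}, {"tx": 0, "ty": 0, "tz": 0, "rx": 0, "ry": 0, "rz": 0, "gripper": 1}]'

```text
time_s: 18.95
ee_pos: [612.9, -16.7, 64.1]
ee_rot: [179.6, 0.0, 93.3]
force: [0.9, -0.4, -2.2]
gripper_width: 21.4
gripper_force: 30.2
```

```bash
python3 c.py
```

```text
cradle pos [-21.23   2.27  64.15] force [-0.47 -0.87 -2.17] torque [-0.23 -0.    0.02] [179.56   0.05  93.33] 21.428258927365775
```

Free now at 64. Continuing gently.

Call:
send_rows --motion '[{"tx": 0, "ty": 0, "tz": 0.004, "rx": 0, "ry": 0, "rz": 0, "gripper": 1}, {"tx": 0, "ty": 0, "tz": 0.004, "rx": 0, "ry": 0, "rz": 0, "gripper": 1}, {"tx": 0, "ty": 0, "tz": 0, "rx": 0, "ry": 0, "rz": 0, "gripper": 1}]'

```text
time_s: 19.32
ee_pos: [614.0, -16.7, 62.8]
ee_rot: [179.4, 0.1, 93.3]
force: [-1.3, 0.2, 11.6]
gripper_width: 21.2
gripper_force: 30.2
```

```bash
python3 c.py
```

```text
cradle pos [-21.26   1.2   62.78] force [ 0.3   1.31 11.57] torque [0.1  0.07 0.03] [179.37   0.06  93.33] 21.20478668406319
```

Call:
send_rows --motion '[{"tx": 0, "ty": 0, "tz": -0.006, "rx": 0, "ry": 0, "rz": 0, "gripper": 1}, {"tx": 0, "ty": -0.008, "tz": 0, "rx": 0.02, "ry": 0, "rz": 0, "gripper": 1}, {"tx": 0, "ty": 0, "tz": 0.006, "rx": 0, "ry": 0, "rz": 0, "gripper": 1}, {"tx": 0, "ty": 0, "tz": 0.004, "rx": 0, "ry": 0, "rz": 0, "gripper": 1}, {"tx": 0, "ty": 0, "tz": 0, "rx": 0, "ry": 0, "rz": 0, "gripper": 1}]'

```text
time_s: 19.95
ee_pos: [613.9, -16.8, 62.7]
ee_rot: [179.5, 0.1, 93.3]
force: [3.3, 1.3, 17.2]
gripper_width: 20.9
gripper_force: 30.2
```

```bash
python3 c.py
```

```text
cradle pos [-21.38   1.27  62.7 ] force [ 1.13 -3.4  17.22] torque [-0.84 -0.06  0.05] [179.45   0.09  93.31] 20.896119979864046
```

The bar is in both flanks now: the position is unchanged, the side force has reversed, and it simply sits about 6 mm nearer the fingertips. Relaxing the load and sliding to the plate.

Call:
send_rows --motion '[{"tx": 0, "ty": 0.004, "tz": -0.004, "rx": 0, "ry": 0, "rz": 0, "gripper": 1}, {"tx": 0.008, "ty": 0, "tz": 0, "rx": 0, "ry": 0, "rz": 0, "gripper": 1}, {"tx": 0.008, "ty": 0, "tz": 0, "rx": 0, "ry": 0, "rz": 0, "gripper": 1}, {"tx": 0.008, "ty": 0, "tz": 0, "rx": 0, "ry": 0, "rz": 0, "gripper": 1}, {"tx": 0.006, "ty": 0, "tz": 0, "rx": 0, "ry": 0, "rz": 0, "gripper": 1}, {"tx": 0, "ty": 0, "tz": 0, "rx": 0, "ry": 0, "rz": 0, "gripper": 1}]'

```text
time_s: 20.7
ee_pos: [613.2, -4.4, 62.8]
ee_rot: [179.7, 0.3, 93.4]
force: [3.9, -7.3, 8.9]
gripper_width: 21.3
gripper_force: 30.3
```

```bash
python3 c.py
```

```text
cradle pos [-8.95  1.33 62.79] force [-7.52 -3.53  8.93] torque [-0.75  1.34  0.01] [179.73   0.33  93.39] 21.309631484826774
```

Call:
send_rows --motion '[{"tx": 0, "ty": 0.003, "tz": -0.003, "rx": 0, "ry": 0, "rz": 0, "gripper": 1}, {"tx": 0.006, "ty": 0, "tz": 0, "rx": 0, "ry": 0, "rz": 0, "gripper": 1}, {"tx": 0.006, "ty": 0, "tz": 0, "rx": 0, "ry": 0, "rz": 0, "gripper": 1}, {"tx": 0, "ty": 0, "tz": 0, "rx": 0, "ry": 0, "rz": 0, "gripper": 1}]'

```text
time_s: 21.2
ee_pos: [612.7, 3.0, 62.8]
ee_rot: [180.0, 0.2, 93.4]
force: [3.8, -4.5, 5.1]
gripper_width: 21.3
gripper_force: 30.2
```

```bash
python3 c.py
```

```text
cradle pos [-1.53  1.36 62.85] force [-4.69 -3.52  5.06] torque [-0.64  0.89  0.04] [179.95   0.19  93.37] 21.30601310949737
```

Call:
send_rows --motion '[{"tx": 0.003, "ty": 0.003, "tz": -0.001, "rx": 0, "ry": 0, "rz": 0, "gripper": 1}, {"tx": 0.003, "ty": 0, "tz": 0, "rx": 0, "ry": 0, "rz": 0, "gripper": 1}, {"tx": 0, "ty": 0, "tz": 0, "rx": 0, "ry": 0, "rz": 0, "gripper": 1}]'

```text
time_s: 21.58
ee_pos: [612.5, 5.8, 62.9]
ee_rot: [-179.8, 0.2, 93.4]
force: [0.8, -6.1, 4.7]
gripper_width: 21.0
gripper_force: 30.2
```

```bash
python3 c.py
```

```text
cradle pos [ 1.31  1.38 62.86] force [-6.1  -0.51  4.68] torque [-0.28  1.   -0.01] [-179.85    0.2    93.37] 21.033973635776956
```

Call:
send_rows --motion '[{"tx": 0.002, "ty": 0, "tz": 0, "rx": 0, "ry": 0, "rz": 0, "gripper": 1}, {"tx": 0.002, "ty": 0, "tz": 0, "rx": 0, "ry": 0, "rz": 0, "gripper": 1}, {"tx": 0, "ty": 0, "tz": 0, "rx": 0, "ry": 0, "rz": 0, "gripper": 1}]'

```text
time_s: 21.95
ee_pos: [612.5, 7.1, 62.8]
ee_rot: [-179.8, 0.3, 93.4]
force: [1.2, -8.0, 5.3]
gripper_width: 21.2
gripper_force: 30.3
```

```bash
python3 c.py
```

```text
cradle pos [ 2.56  1.41 62.83] force [-8.08 -0.74  5.28] torque [-0.29  1.37 -0.  ] [-179.84    0.27   93.39] 21.224673694968406
```

Call:
send_rows --motion '[{"tx": 0.002, "ty": 0, "tz": 0, "rx": 0, "ry": 0, "rz": 0, "gripper": 1}, {"tx": 0.002, "ty": 0, "tz": 0, "rx": 0, "ry": 0, "rz": 0, "gripper": 1}, {"tx": 0, "ty": 0, "tz": 0, "rx": 0, "ry": 0, "rz": 0, "gripper": 1}]'

```text
time_s: 22.32
ee_pos: [612.5, 7.1, 62.9]
ee_rot: [-179.9, 0.5, 93.4]
force: [2.4, -14.2, 5.4]
gripper_width: 21.4
gripper_force: 30.0
```

```bash
python3 c.py
python3 - <<'E'
from c import *
for n in("side","top"):
    f=env.grab_frame(n);pickle.dump(f,open(n+"11.pkl","wb"))
    c=O2+RC@[100,1.3,75]; u0,v0=proj(f,c)[0].astype(int); print(n,"stop",u0,v0,"head",proj(f,O2+RC@[-100,1.3,75]))
    h=cv2.cvtColor(f["frame"],cv2.COLOR_RGB2HSV)
    for v in range(v0-14,v0+14,2): print(v,"".join("%s"%("R" if (s>140 and (hh<6 or hh>174)) else "Y" if s>140 and 18<hh<33 else "G" if s>60 and 55<hh<95 else "W" if s<60 and vv>150 else "w" if s<60 and vv>90 else "k" if vv<60 else ".") for hh,s,vv in h[v,u0-20:u0+31].tolist()), u0-20)
    N,l,s,cc=cv2.connectedComponentsWithStats(cv2.inRange(h,(0,140,60),(6,255,255)))
    for i in range(1,N):
        if s[i,4]>12 and 230<cc[i][0]<400 and 150<cc[i][1]<290: print("red",cc[i],s[i])
    print("band pred",proj(f,O2+RC@[-83,1.3,75]))
E
```

```text
cradle pos [ 2.58  1.38 62.86] force [-14.28  -1.58   5.43] torque [-0.31  2.33 -0.06] [-179.85    0.46   93.43] 21.41429330754268
cradle pos [ 2.58  1.38 62.86] force [-14.28  -1.58   5.43] torque [-0.31  2.33 -0.06] [-179.85    0.46   93.43] 21.41429330754268
side stop 251 279 head [[308.55 226.9 ]]
265 .......................wWWWWWWWWWWWWWWWWWWWWGGGGGGG 231
267 .......................wWWWWWWWWWWWWWWWWWWWWGGGGGGG 231
269 ........................wWWWWWWWWWWWWWWwwWWWWGGGGGG 231
271 ..........YYYY........WWWWWWWWWWWWWWWwwWWWWWGGGGGGG 231
273 ........YYYYYYYYY...WWWWWWWWWWWWWWWwwWWWWWwGGGGGGGG 231
275 ........YYYYYYYYYYY.WWWWWWWWWWWWWwwWWWWWWWGGGGGGGGG 231
277 ........YYYYYYYYYYYYY..WWWWWWWWWWWWWWWWWWWGGGGGGGGG 231
279 .........YYYYYYYYYYYYYYYY.WWWwwwwWWWWWWWWWWGGGGGGGG 231
281 .........YYYYYYYYYYYYYYYYYYYY.WwwWWWWWWWWWWGGGGGGGG 231
283 .........YYYYYYYYYYYYYYYYYYYY.WwwwWWWWWWWGGGGGGGGGG 231
285 ..........YYYYYYYYYYYYYYYYYYYY.wwwWWWWWGGGGGGGGGGGG 231
287 ........w.YYYYYYYYYYYYYYYYYYYY.GGGwWWGGGGGGGGGGGGGG 231
289 ......GGG..YYYYYYYYYYYYYYYYYYY.GGGGGGGGGGGGGGGGGGGG 231
291 ...GGGGGGG.YY
[... 320 characters left out ...]
.wwww...wwwwwwwwwwwwwwwww. 235
185 ...............YYYY.wwww..wwww...wwwwwwwwwwww...... 235
187 ...............YYYY.wwww..wwww......wwwww....kkkkkk 235
189 ...............YYYY.wwww.wwwww.......w...kkkkkkkkkk 235
191 ...............YYYY.wwww.wwwww......kkkkkkkk....... 235
193 ...............YYYY.....k...w.....kkkkk............ 235
195 ...............YYYY.....k.......kkkk............... 235
197 ...............YYYY.....k.....kkkk................. 235
199 ...............YYYY.....k.....kkk.................. 235
201 ................YYY.....k.......................... 235
203 ................YYY....kk.......................... 235
red [343.86 186.37] [339 182  10  10  91]
band pred [[343.41 188.28]]
```

Against the plate: no further travel, force rose to 14 N, and the band is within half a pixel of its home position. Releasing softly and lifting off.

Call:
send_rows --motion '[{"tx": -0.002, "ty": 0, "tz": 0, "rx": 0, "ry": 0, "rz": 0, "gripper": 1}, {"tx": 0, "ty": 0, "tz": 0, "rx": 0, "ry": 0, "rz": 0, "gripper": 1}, {"tx": 0, "ty": 0, "tz": 0, "rx": 0, "ry": 0, "rz": 0, "gripper": 0.4}, {"tx": 0, "ty": 0, "tz": 0, "rx": 0, "ry": 0, "rz": 0, "gripper": 0}, {"tx": 0, "ty": 0, "tz": 0, "rx": 0, "ry": 0, "rz": 0, "gripper": -0.3}, {"tx": 0, "ty": 0, "tz": 0, "rx": 0, "ry": 0, "rz": 0, "gripper": -0.3}, {"tx": 0, "ty": 0, "tz": -0.02, "rx": 0, "ry": 0, "rz": 0, "gripper": -0.3}, {"tx": 0, "ty": 0, "tz": -0.05, "rx": 0, "ry": 0, "rz": 0, "gripper": -0.3}, {"tx": 0, "ty": 0, "tz": -0.08, "rx": 0, "ry": 0, "rz": 0, "gripper": -0.3}, {"tx": 0, "ty": 0, "tz": -0.08, "rx": 0, "ry": 0, "rz": 0, "gripper": -0.3}, {"tx": 0, "ty": 0, "tz": -0.08, "rx": 0, "ry": 0, "rz": 0, "gripper": -0.3}, {"tx": 0, "ty": 0, "tz": 0, "rx": 0, "ry": 0, "rz": 0, "gripper": -0.3}]' --grip_force 6

```text
time_s: 23.92
ee_pos: [614.5, 10.6, 221.8]
ee_rot: [179.7, 0.1, 93.3]
force: [-0.1, 0.3, 0.5]
gripper_width: 59.3
gripper_force: 0.0
```

Run:
```python
from c import *
for n in("side","top"):
    f=env.grab_frame(n);pickle.dump(f,open(n+"12.pkl","wb"))
    c=O2+RC@[100,1.3,75]; u0,v0=proj(f,c)[0].astype(int)
    h=cv2.cvtColor(f["frame"],cv2.COLOR_RGB2HSV)
    for v in range(v0-14,v0+10,2): print(v,"".join("%s"%("R" if (s>140 and (hh<6 or hh>174)) else "Y" if s>140 and 18<hh<33 else "G" if s>60 and 55<hh<95 else "W" if s<60 and vv>150 else "w" if s<60 and vv>90 else "k" if vv<60 else ".") for hh,s,vv in h[v,u0-20:u0+31].tolist()), u0-20)
    N,l,s,cc=cv2.connectedComponentsWithStats(cv2.inRange(h,(0,140,60),(6,255,255)))
    for i in range(1,N):
        if s[i,4]>12 and 230<cc[i][0]<400 and 150<cc[i][1]<290: print("red",cc[i],s[i])
    print("band pred",proj(f,O2+RC@[-83,1.3,75]))
```

```text
cradle pos [  5.94  -0.79 221.83] force [0.31 0.11 0.55] torque [-0.12  0.04  0.06] [179.7    0.06  93.32] 59.33200312722773
265 .......................wWWWWWWWWWWWWWWWWWWWWGGGGGGG 231
267 .......................wWWWWWWWWWWWWWWWWWWWWGGGGGGG 231
269 ........................wWWWWWWWWWWWWWWwwWWWWGGGGGG 231
271 ..........YYYY........WWWWWWWWWWWWWWWwwWWWWWGGGGGGG 231
273 ........YYYYYYYYY...WWWWWWWWWWWWWWWwwWWWWWwGGGGGGGG 231
275 ........YYYYYYYYYYY.WWWWWWWWWWWWWWWWWWWWWWGGGGGGGGG 231
277 ........YYYYYYYYYYYYY..WWWWWWWWWWWWWWWWWWWGGGGGGGGG 231
279 .........YYYYYYYYYYYYYYYY.WWWWWWWWWWWWWWWWWGGGGGGGG 231
281 .........YYYYYYYYYYYYYYYYYYYY.WWWWWWWWWWWWWGGGGGGGG 231
283 ..........YYYYYYYYYYYYYYYYYYY.WWWWWWWWWWWGGGGGGGGGG 231
285 ..........YYYYYYYYYYYYYYYYYYYY.wwwWWWWWGGGGGGGGGGGG 231
287 ..........YYYYYYYYYYYYYYYYYYYY.GGGwWWGGGGGGGGGGGGGG 231
red [305.81 228.76] [300 224  11  11  67]
band pred [[304.03 231.08]]
177 ..........wwwwwwk.wwwww.wWWWWWWwwwwwwwwwwwwwwwwwwww 235
179 ..........wwwwww.wwwwww.wWWWWWWWwwwwwwwwwwwwwwwwwww 235
181 ..........wwwww..wwwwww.wWWWWWWWWWwwwwwwwwwwwwwwwww 235
183 .........wwwwww..wwwwww.wWWWWWWWWWwwwwwwwwwwwwwwwww 235
185 .........wwwwww..wwwwww.wWWWWWWWWWWWwwwwwwwwwwwwwww 235
187 .........wWWWWw..wWWWww..wWWWWWWWWWWWwwwwwwwwwwwwww 235
189 .........wWWWWw.wWWWWww..wWWWWWWWWwwwwwwwwwwwwwwwww 235
191 .........wWWWWw.wWWWWww..wWWWWwwwwwwwwwwwwwwwwwwwww 235
193 .........wWWWWw.wWWWWww...wwwwwwwwwwwwwwwwwwwwww... 235
195 .........wWWWWW.wWWWWww....wwwwwwwwww....kkkkkkkkkk 235
197 .........wWWWWW.wWWWWww...wwwwwww.kkkkkkkkkkkkkkkkk 235
199 .........WWWWWWwwWWWWWw......kkkkkkkkkkkkkkkkkkk... 235
red [344.99 186.52] [342 182   7  10  69]
band pred [[343.41 188.28]]
```

The foot-end pixels at the plate are unchanged since it was pressed home, and the band's right edge is the same too, so the bar stayed put. Handing in.

```bash
python3 -c "
from workcell import env
print(env.job_done())"
```

```text
the job is handed in; nothing more can be done
None
```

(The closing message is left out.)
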